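# Set the spring tester's range and load it

## Task

On the bench spring tester, turn the pointer knob click by click until its nose points at the brass marker, and let go so that it sits in that click. Only then pick up the larger of the two ring-topped check weights and set it down gently, upright and centred, on the tester's round plate. Leave the knob on the marker, and leave the smaller weight, the dish, the wedge and the register slider where they are.

Things in the scene. Friction and masses are not known exactly. Their poses are not given: they have to be found in the camera images.
- tester: Grey fixed instrument, 158 x 150 mm. Origin on the bench under the knob's centre on the panel, x to its rear, y to its left, z up. The panel slopes 25 deg down towards -x (the robot): 48 mm high at its front edge (x -68 mm), 80 mm at the origin, 112 mm at its rear (x +68 mm). Joined on its left is a round steel plate, 116 mm across, centre at y +160 mm, top 40 mm above the bench.
- plate_center (a point): Centre of the top of the round steel plate (marked by a 12 mm dark spot).
- knob_grip (a point): On the axis of the black knob, 30 mm out from the panel: TCP point for gripping. z is the knob's axis, out of the panel, 25 deg from vertical; x runs along the grip bar to its pointed nose; both turn with the knob. Bar: 14 mm thick (y), 52 mm long (x), from 7 to 35 mm above the panel, on a skirt 60 mm across and 7 mm high. The nose reaches 33 mm from the axis; white line on top.
- pointer (a point): Where the nose of the knob points: 38 mm from the knob's axis, 3 mm above the panel. Turns with the knob.
- marker_tip (a point): Inner tip of the brass arrow-shaped marker that lies on the panel outside the knob (3 mm thick, 19 mm long, points inward at the axis): 38 mm from the knob's axis, 3 mm above the panel. It shows the wanted click; it cannot be moved by touch. Pointer and marker_tip coincide when the knob is right.
- knob (a joint): Angle of the knob (rad), growing clockwise as seen facing the panel. 11 clicks 0.5236 rad (30 deg) apart from 0 to 5.236, a white dot at each; stops just past both ends. At 2.618 the nose points to the panel's rear edge. A click takes about 0.08 N m; let go in between, the knob jumps to the nearest click. It starts in one of the first three.
- marker (a joint): Angle of the marker on the same scale as joint knob; always at one of the clicks 6 to 8 (3.14 to 4.19), so that the knob must be turned clockwise by 2.1 to 4.2 rad, more than one grasp allows.
- big_weight: Larger steel check weight, about 0.4 kg: flat disc 84 mm in diameter, 10 mm thick, with an upright ring on a short stem. Origin at the centre of its underside, z up; the ring lies in its xz plane.
- big_weight_ring (a point): Where to pinch the larger weight's ring: on its axis, 42 mm above its underside. The ring is of 9 mm round bar, 37 mm across outside, its top 56.5 mm above the underside; it lies in the xz plane, so it is pinched along the weight's y axis.
- small_weight: Smaller steel check weight, same shape but its disc is 56 mm in diameter. Origin at the centre of its underside. Leave alone.
- dish: Blue bead dish 100 mm across, 26 mm high, with four bone buttons in it. Origin at its underside. Leave alone.
- wedge: Boxwood stepped tuning wedge, 90 x 24 x 22 mm, along x. Origin at its underside. Leave alone.
- register: Nickel register slider, strip 120 x 18 x 5 mm with a tab 15 mm high, along x. Origin at its underside. Leave alone.

How it is judged:
On the way, in this order (a step that is already met when the one before it is completed fails the run):
1. the knob rests in the click at the marker, let go, with the larger weight not yet lifted (distance between pointer and marker_tip below 0.006 m and velocity of joint knob between -0.1 and 0.1 rad/s and contact force between the fingers and knob below 0.1 N and height (world z) of big_weight below 0.01 m), for 0.3 s.
2. the larger weight has been lifted clear of the bench (height (world z) of big_weight above 0.045 m), for 0.1 s.
3. the larger weight stands on the plate (horizontal distance between big_weight and plate_center below 0.015 m and z of big_weight in the frame of plate_center between -0.004 and 0.004 m and angle between big_weight's own z axis and vertical below 0.06 rad and linear speed of big_weight below 0.02 m/s), for 0.3 s.
At the end, for the whole second after the job is handed in: The knob's pointer is within 6 mm of the marker's tip (the right click) and still; the larger weight stands upright and at rest on the round plate, within 15 mm of its centre; the knob and weight are released (all of step 3 and distance between pointer and marker_tip below 0.006 m and velocity of joint knob between -0.1 and 0.1 rad/s and contact force between the fingers and knob below 0.1 N); the robot touches nothing.
It fails at once if the larger weight was dropped or slammed on the tester (over 45 N) (contact force between big_weight and tester above 45 N).
It fails at once if the larger weight came down on the plate in a fall (faster than 0.5 m/s within 30 mm above it) (linear speed of big_weight above 0.5 m/s and horizontal distance between big_weight and plate_center below 0.06 m and z of big_weight in the frame of plate_center below 0.03 m).
It fails at once if the smaller weight, dish, wedge or register slider was disturbed (moved over 25 mm) (distance of any of small_weight, dish, wedge, register from where it was at the start of the episode above 0.025 m).
It also fails if it takes over 72 s, if anything falls off the work surface, if the arm or the gripper's body presses on something with over 40 N, if the wrist force passes 120 N, or if a joint passes its speed limit or range.

## Robot

A 7-joint arm with a two-finger parallel gripper is mounted at the origin on the work surface. World frame = base frame: x ahead of the robot, y to its left, z up, the work surface at z = 0. Lengths are in m, angles in rad, forces in N, time in s.
With the tool pointing down it reaches from about 0.4 to 0.875 m from the base axis. Payload 19.3 kg.
Tool frame: the origin (TCP) lies between the finger pads, 19 mm behind the fingertips; this is the grasp point; z points along the fingers, y is the line along which they close (so a half turn about z gives the same grasp; the last joint's range is limited). The gripper opens to 85 mm and grips with 20 to 120 N. Pads are 22 mm wide; open, the fingers measure 114 mm over their backs; the gripper's body (76 mm by 85 mm) begins 54 mm behind the grasp point. The pads swing forward as they close: fully open they stand 13 mm farther back than shut.
Start: joints at [-1.248, 0.521, -0.036, 1.599, 0.021, 1.021, -0.113], TCP at [0.239, 0.577, 0.25] pointing down, gripper open.
Joint ranges: [-2.91, 2.91], [-0.3, 2.13], [-1.5, 1.42], [0.17, 2.43], [-1.26, 4.41], [0.16, 1.93], [-2.52, 2.52]. Speed limits (rad/s): [1.89, 1.89, 2.39, 2.39, 3.01, 3.01, 3.01].

## Interface

Orientations are given as [roll, pitch, yaw] about the fixed x, y, z axes, in that order (R = Rz(yaw) Ry(pitch) Rx(roll)).
In Python, from workcell import observe, grab_frame, job_done gives the robot as it stands.
- The arm moves only by the tool move_arm, never from a script. Its argument "plan" is a list that holds one entry, the list of rows, each a list of 7 numbers: the shift along the tool's x, y, z each as a share of 0.02 m, from -1 to 1, then the turn, a rotation vector about the tool's x, y, z each as a share of 6 degrees, from -1 to 1, then the opening, from -1 (shut) to 1 (fully open). A call has exactly 10 rows; each row shifts and turns the commanded pose from where the row before left it, along the tool's axes as they then stand; what a row does not reach is not made up. A row lasts 1/10 s, in which the tool goes at most 50 mm and 8.59 degrees, less where a joint would pass 70% of its speed; a pose out of reach is approached as far as the arm can. A call with a number of a shift or a turn outside -1 to 1 is refused whole. A call with a gripper value outside its range is refused whole. The fingers move at their own pace and stop on an object; "grip_force" is the grip in N (left out, the last holds). Time passes only in rows, so rows that do not move let the fingers close, or fill a call up. It gives the time, the measured TCP pose, the force, the opening and the grip force at its end, in the units of the state.
- observe(): the state, without advancing time (a new reading comes with each control period).
- grab_frame(name): name is "scene" or "top" or "wrist"; returns a dict with "color" (384x512x3 uint8, red, green, blue), "intrinsics" (3x3 intrinsics, pixels), "position" and "orientation" of the camera in the world; the wrist camera has in their place "tool_from_camera" (4x4, takes a point from camera to tool coordinates, whose origin is the TCP and whose axes are the flange's). Camera axes: x right, y down, z forward; pixel columns grow to the right and rows downward; lengths in m; the calibration is good to about 2 mm. A picture is of the moment at which its call begins: read the wrist's pose just before it. There is no depth.
- job_done(): hands the job in; it is judged then, once.
The state is a dict: "clock": time; "qpos": joint angles; "qd": joint speeds; "joint_efforts": joint torques, N m; "position": TCP position; "tool_rot": TCP orientation; "force": force on the tool from outside, world axes, zero at the start; "moment": the same for the moment, N m; "grip_width": finger opening in m; "finger_force": force on a finger pad.
Only numpy, scipy, OpenCV 4.12 (cv2) and the standard library are available. Lean on these libraries where they do the work, as an engineer would, in place of code of your own. Each camera call takes 0.05 s, during which the arm holds its last target. There are 200 camera calls.

## Working session

There is one attempt and no reset: what is moved stays moved. The work goes in short steps, Python scripts to look and compute and a tool call to move; the robot and the scene stay as the last step left them, time stands still between calls to the robot, and variables do not carry over. Pictures are saved under pics/ and viewed, at most 11 in all, crops included, and the job is handed in when it is done.

Besides the shell and the picture viewer there is one more tool, called after ">>>" as name([rows], argument=value, ...), one row to a line, values as JSON. move_arm: Moves the arm, as the interface text tells. Shift numbers are shares of 0.02 m and turn numbers shares of 6 degrees, none past 1 either way. Its arguments: {"type":"object","properties":{"plan":{"type":"array"},"grip_force":{"type":"number"}},"required":["plan"]}

```bash
mkdir -p pics
cat > h.py <<'E'
import numpy as np, cv2
from workcell import observe, grab_frame, job_done
from scipy.spatial.transform import Rotation as R
def Rm(o):
    o=np.array(o,float)
    if o.shape==(3,3): return o
    return R.from_euler('xyz',o).as_matrix() if o.size==3 else R.from_quat(o).as_matrix()
E
python3 - <<'E'
from h import *
import pickle
o=observe();print(o['position'],o['tool_rot'],o['clock'])
fs={}
for n in('scene','top','wrist'):
    f=grab_frame(n);fs[n]=f
    print(n,{k:np.round(v,4).tolist() for k,v in f.items() if k!='color'})
pickle.dump((o,fs),open('f0.pkl','wb'))
for n in('scene','top'): cv2.imwrite(f'pics/{n}0.png',cv2.resize(fs[n]['color'][:,:,::-1],(800,600),interpolation=cv2.INTER_CUBIC))
E
```

```text
[0.23916219 0.57709217 0.24943966] [-3.14046716e+00  7.39677590e-05  2.74875228e+00] 0.0
scene {'intrinsics': [[392.6859, 0.0, 251.7935], [0.0, 392.6859, 195.1549], [0.0, 0.0, 1.0]], 'position': [1.0639, -0.1769, 0.9854], 'orientation': [-2.5732, 0.0073, 1.2045]}
top {'intrinsics': [[362.5948, 0.0, 255.606], [0.0, 362.5948, 195.2478], [0.0, 0.0, 1.0]], 'position': [0.4961, 0.0354, 1.0584], 'orientation': [-3.0717, -0.004, -1.5417]}
wrist {'intrinsics': [[310.1388, 0.0, 256.8344], [0.0, 310.1388, 195.9199], [0.0, 0.0, 1.0]], 'tool_from_camera': [[-0.0006, -0.9465, -0.3226, 0.0832], [1.0, -0.001, 0.0012, -0.0002], [-0.0014, -0.3226, 0.9465, -0.1237], [0.0, 0.0, 0.0, 1.0]]}
```

View pics/top0.png

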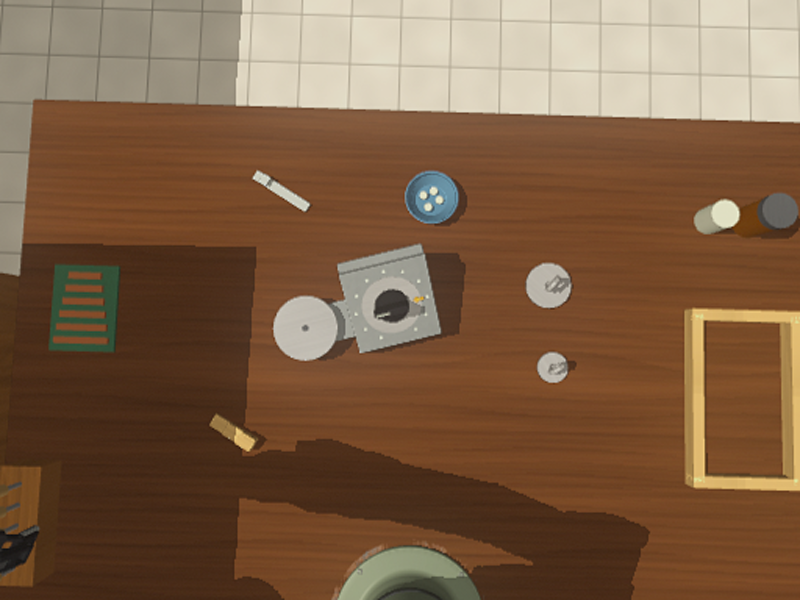

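View pics/scene0.png

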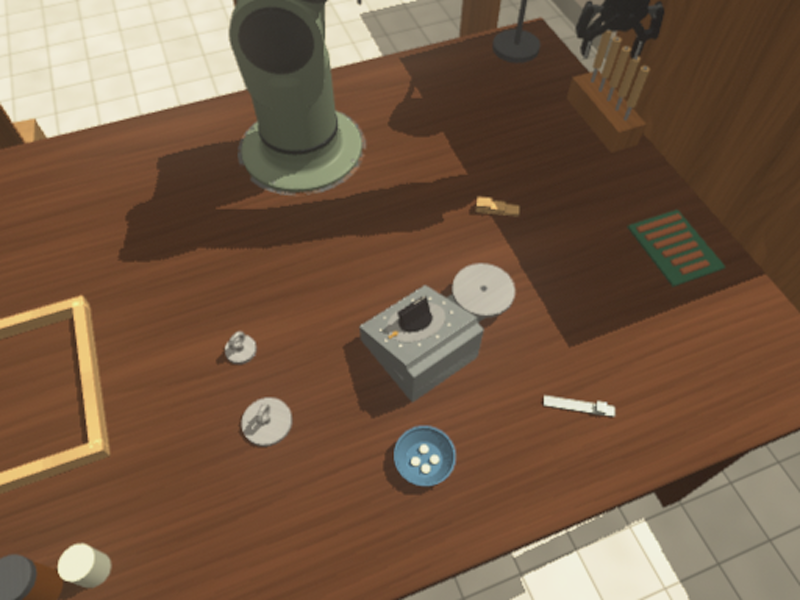

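Top view: plate spot at (305,328), knob at about (392,305), marker at about (418,299) (at 1.5625x), big weight at (549,286). The scene view agrees. Next I'll crop for detail.

Run:
```python
from h import *
import pickle
o,fs=pickle.load(open('f0.pkl','rb'))
t=fs['top']['color'];s=fs['scene']['color']
def crop(im,u,v,w,h,W,H): return cv2.resize(im[v:v+h,u:u+w],(W,H),interpolation=cv2.INTER_CUBIC)
a=crop(t,210,150,80,80,400,400);b=crop(s,225,175,80,80,400,400)
c=crop(t,325,155,50,25,400,200);d=crop(s,145,245,50,25,400,200)
cv2.imwrite('pics/c1.png',np.vstack([np.hstack([a,b]),np.hstack([c,d])])[:,:,::-1])
def ray(f,u,v,z):
    K=f['intrinsics'];d=Rm(f['orientation'])@np.linalg.inv(K)@[u,v,1];p=np.array(f['position']);return p+d*(z-p[2])/d[2]
k=1.5625
for n,u,v,z in[('top',305,328,.04),('scene',484,289,.04),('top',549,286,.01),('scene',267,421,.01),('top',392,305,.11),('scene',415,310,.11)]:
    print(n,u,v,ray(fs[n],u/k,v/k,z).round(4))
```

```text
top 305 328 [0.5212 0.2016 0.04  ]
scene 484 289 [0.5258 0.2022 0.04  ]
top 549 286 [ 0.6134 -0.244   0.01  ]
scene 267 421 [ 0.6191 -0.2422  0.01  ]
top 392 305 [0.5623 0.0459 0.11  ]
scene 415 310 [0.5622 0.0476 0.11  ]
```

View pics/c1.png

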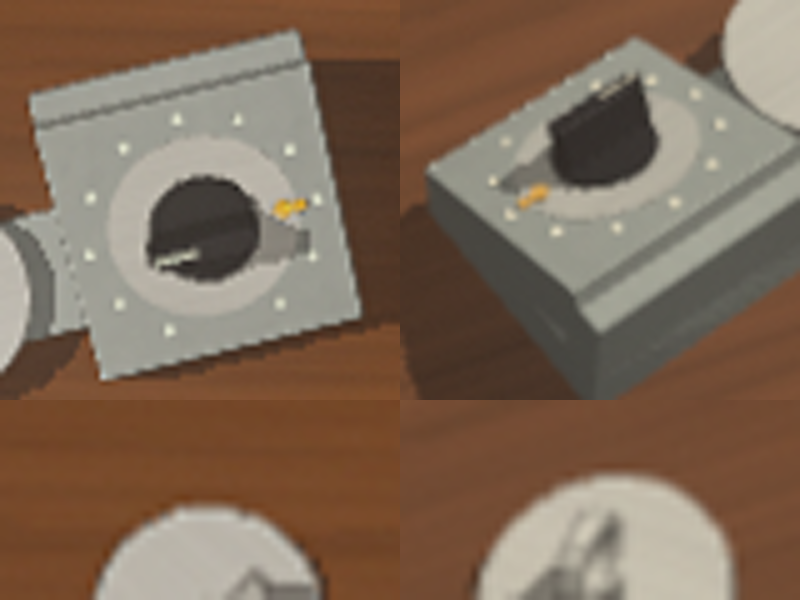

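Top crop: 11 white dots with the gap at the front. The marker at crop (290,207) lines up with dot 8 (318,199). The white line/nose at (165,262) points toward dot 2 (90,254). So the knob is at click 2 and the target is click 8, a 180° turn.

```bash
cat >> h.py <<'E'
def proj(f,P):
    P=np.atleast_2d(P);c=(P-np.array(f['position']))@Rm(f['orientation']);q=c@np.array(f['intrinsics']).T;return q[:,:2]/q[:,2:]
E
python3 - <<'E'
from h import *
import pickle
from scipy.optimize import least_squares
o,fs=pickle.load(open('f0.pkl','rb'))
T=np.array([(169,330),(120,303),(90,254),(91,197),(124,148),(177,119),(238,118),(290,149),(318,199),(313,256),(280,303)])
S=np.array([(195,85),(250,78),(296,93),(320,124),(312,163),(275,202),(217,227),(157,231),(111,214),(92,181),(106,141)])
T=(T+.5)/5-.5+[210,150]; S=(S+.5)/5-.5+[225,175]
t=np.radians(25);ex=np.array([np.cos(t),0,np.sin(t)]);ey=np.array([0,1,0])
def dots(p):
    a=2.618-0.5236*np.arange(11)
    L=np.array([0,0,.08])+p[3]*(np.cos(a)[:,None]*ex+np.sin(a)[:,None]*ey)
    L=np.vstack([L,[0,.16,.04]])
    return L@R.from_euler('z',p[2]).as_matrix().T+[p[0],p[1],0]
pt=np.array([[305,328]])/1.5625;ps=np.array([[484,289]])/1.5625
def res(p,m=3):
    D=dots(p);r=[]
    if m&1:r.append(proj(fs['top'],D)-np.vstack([T,pt]))
    if m&2:r.append(proj(fs['scene'],D)-np.vstack([S,ps]))
    return np.vstack(r).ravel()
for m in(1,2,3):
    r=least_squares(res,[.56,.05,.25,.05],args=(m,));print(m,r.x.round(4),np.abs(r.fun).max().round(2))
p=r.x;Rz=R.from_euler('z',p[2]).as_matrix()
n=Rz@[-np.sin(t),0,np.cos(t)];c=np.array([p[0],p[1],.08])
print('grip',c+.03*n,'n',n,'plate',dots(p)[-1])
# tool: z=-n, x along bar: click2 nose angle
nose=Rz@(np.cos(2.618-1.0472)*ex+np.sin(2.618-1.0472)*ey)
print('nose',nose)
for s in(1,-1):
    x=s*nose;z=-n;M=np.c_[x,np.cross(z,x),z]
    Mc=Rm(o['tool_rot']);d=R.from_matrix(Mc.T@M).as_rotvec()
    print(s,np.degrees(d).round(1),'shift in tool for 60mm pre',(Mc.T@(c+.09*n-o['position'])).round(4))
np.savez('t.npz',p=p,n=n,c=c,nose=nose,plate=dots(p)[-1])
E
```

```text
1 [0.565  0.0477 0.272  0.0631] 0.28
2 [0.5648 0.0477 0.2651 0.0631] 0.75
3 [0.5649 0.0477 0.2688 0.0631] 0.87
grip [0.55270694 0.04432826 0.10718923] n [-0.40744275 -0.11223459  0.90630779] plate [0.52243907 0.20194997 0.04      ]
nose [-2.65572885e-01  9.64090786e-01 -1.55236356e-06]
1 [-23.3 -11.3  51.2] shift in tool for 60mm pre [-0.4736 -0.3876  0.0883]
-1 [  13.6  -27.9 -125.5] shift in tool for 60mm pre [-0.4736 -0.3876  0.0883]
```

```bash
cat >> h.py <<'E'
def plan(p,M,N):
    "constant row numbers taking the tool to position p, orientation M in N rows"
    o=observe();Mc=Rm(o['tool_rot']);w=R.from_matrix(Mc.T@M).as_rotvec()/N
    S=sum(R.from_rotvec(w*k).as_matrix() for k in range(N))
    v=np.linalg.solve(S,Mc.T@(np.array(p)-o['position']))
    print('rows',N,(v/.02).round(3).tolist(),(np.degrees(w)/6).round(3).tolist(),'pos',o['position'].round(4),'t',round(o['clock'],2),'q7',o['qpos'][6].round(2),'w',round(o['grip_width'],4),'F',np.round(o['force'],1))
def frame(x,z): return np.c_[x,np.cross(z,x),z]
E
python3 -c "
from h import *
d=np.load('t.npz')
plan(d['c']+.1*d['n'],frame(d['nose'],-d['n']),27)"
```

```text
rows 27 [-1.122, -0.33, 0.12] [-0.144, -0.07, 0.316] pos [0.2392 0.5772 0.2496] t 0.15 q7 -0.11 w 0.0853 F [ 0.8 -1.   0.2]
```

>>> move_arm([
  [[-0.95, -0.78, 0, 0, 0, 0, 1], [-0.95, -0.78, 0, 0, 0, 0, 1], [-0.95, -0.78, 0, 0, 0, 0, 1], [-0.95, -0.78, 0, 0, 0, 0, 1], [-0.95, -0.78, 0, 0, 0, 0, 1], [-0.95, -0.78, 0, 0, 0, 0, 1], [-0.95, -0.78, 0, 0, 0, 0, 1], [-0.95, -0.78, 0, 0, 0, 0, 1], [-0.95, -0.78, 0, 0, 0, 0, 1], [-0.95, -0.78, 0, 0, 0, 0, 1]],
])

```text
clock: 1.15
position: [0.3554, 0.3595, 0.2499]
tool_rot: [-3.141, -0.0, 2.749]
force: [0.4, 0.7, 0.3]
grip_width: 0.0854
finger_force: 0.0
```

```bash
python3 -c "
from h import *
d=np.load('t.npz')
plan(d['c']+.1*d['n'],frame(d['nose'],-d['n']),19)"
```

```text
rows 19 [-0.943, -0.307, 0.183] [-0.204, -0.1, 0.449] pos [0.3554 0.3595 0.2499] t 1.15 q7 0.27 w 0.0854 F [0.4 0.7 0.3]
```

>>> move_arm([
  [[-0.94, -0.31, 0.18, -0.204, -0.1, 0.449, 1], [-0.94, -0.31, 0.18, -0.204, -0.1, 0.449, 1], [-0.94, -0.31, 0.18, -0.204, -0.1, 0.449, 1], [-0.94, -0.31, 0.18, -0.204, -0.1, 0.449, 1], [-0.94, -0.31, 0.18, -0.204, -0.1, 0.449, 1], [-0.94, -0.31, 0.18, -0.204, -0.1, 0.449, 1], [-0.94, -0.31, 0.18, -0.204, -0.1, 0.449, 1], [-0.94, -0.31, 0.18, -0.204, -0.1, 0.449, 1], [-0.94, -0.31, 0.18, -0.204, -0.1, 0.449, 1], [-0.94, -0.31, 0.18, -0.204, -0.1, 0.449, 1]],
])

```text
clock: 2.15
position: [0.4769, 0.2054, 0.2139]
tool_rot: [2.91, 0.051, 2.268]
force: [1.1, 0.4, 0.3]
grip_width: 0.0854
finger_force: 0.0
```

>>> move_arm([
  [[-0.94, -0.31, 0.18, -0.204, -0.1, 0.449, 1], [-0.94, -0.31, 0.18, -0.204, -0.1, 0.449, 1], [-0.94, -0.31, 0.18, -0.204, -0.1, 0.449, 1], [-0.94, -0.31, 0.18, -0.204, -0.1, 0.449, 1], [-0.94, -0.31, 0.18, -0.204, -0.1, 0.449, 1], [-0.94, -0.31, 0.18, -0.204, -0.1, 0.449, 1], [-0.94, -0.31, 0.18, -0.204, -0.1, 0.449, 1], [-0.94, -0.31, 0.18, -0.204, -0.1, 0.449, 1], [-0.94, -0.31, 0.18, -0.204, -0.1, 0.449, 1], [0, 0, 0, 0, 0, 0, 1]],
])

```text
clock: 3.15
position: [0.5191, 0.0556, 0.1759]
tool_rot: [2.729, 0.002, 1.884]
force: [0.1, 0.9, 0.3]
grip_width: 0.0853
finger_force: 0.0
```

```bash
python3 -c "
from h import *
d=np.load('t.npz')
plan(d['c']+.03*d['n'],frame(d['nose'],-d['n']),7)
plan(d['c']+.1*d['n'],frame(d['nose'],-d['n']),1)
o=observe();f=grab_frame('wrist')
cv2.imwrite('pics/w1.png',f['color'][:,:,::-1])
T=np.array(f['tool_from_camera']);M=Rm(o['tool_rot'])
def pw(P):
    q=np.array(f['intrinsics'])@(T[:3,:3].T@(M.T@(P-o['position'])-T[:3,3]));return (q[:2]/q[2]).round(1)
p=d['p'];n=d['n'];c=d['c']
print('axis base',pw(c),'top',pw(c+.035*n),'nose',pw(c+.035*n+.033*d['nose']))
"
```

```text
rows 7 [-0.146, -0.013, 0.533] [-0.033, -0.022, 0.056] pos [0.5191 0.0556 0.1759] t 3.15 q7 0.82 w 0.0853 F [0.1 0.9 0.3]
rows 1 [-0.986, -0.156, 0.223] [-0.228, -0.152, 0.393] pos [0.5191 0.0556 0.1759] t 3.15 q7 0.82 w 0.0853 F [0.1 0.9 0.3]
axis base [256.1 227.4] top [254.8 247.6] nose [256.8 203. ]
```

View pics/w1.png

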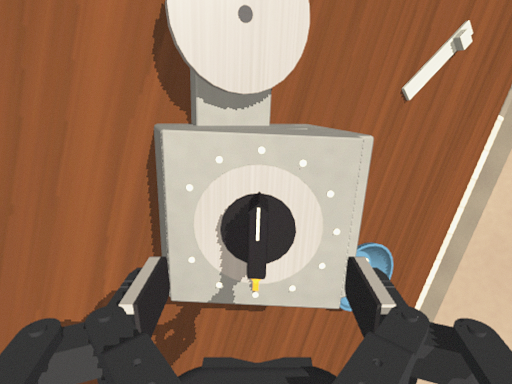

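Wrist view: nose at (259,195) toward the click‑2 dot (262,150), marker at (255,287) by dot 8. This confirms 180° and matches the predicted nose position.

>>> move_arm([
  [[-0.146, -0.013, 0.2, -0.033, -0.022, 0.056, 1], [-0.146, -0.013, 0.2, -0.033, -0.022, 0.056, 1], [-0.146, -0.013, 0.2, -0.033, -0.022, 0.056, 1], [-0.146, -0.013, 0.2, -0.033, -0.022, 0.056, 1], [-0.146, -0.013, 0.2, -0.033, -0.022, 0.056, 1], [-0.146, -0.013, 0.2, -0.033, -0.022, 0.056, 1], [-0.146, -0.013, 0.2, -0.033, -0.022, 0.056, 1], [0, 0, 0, 0, 0, 0, 1], [0, 0, 0, 0, 0, 0, 1], [0, 0, 0, 0, 0, 0, 1]],
])

```text
clock: 4.2
position: [0.5367, 0.0396, 0.1548]
tool_rot: [2.712, -0.001, 1.843]
force: [0.2, -0.6, 0.4]
grip_width: 0.0856
finger_force: 0.0
```

```bash
python3 -c "
from h import *
d=np.load('t.npz')
plan(d['c']+.031*d['n'],frame(d['nose'],-d['n']),5)"
```

```text
rows 5 [0.002, -0.048, 0.492] [-0.012, -0.005, 0.005] pos [0.5367 0.0396 0.1548] t 4.2 q7 1.35 w 0.0856 F [ 0.2 -0.6  0.4]
```

>>> move_arm([
  [[0, -0.05, 0.49, -0.012, -0.005, 0.005, 1], [0, -0.05, 0.49, -0.012, -0.005, 0.005, 1], [0, -0.05, 0.49, -0.012, -0.005, 0.005, 1], [0, -0.05, 0.49, -0.012, -0.005, 0.005, 1], [0, -0.05, 0.49, -0.012, -0.005, 0.005, 1], [0, 0, 0, 0, 0, 0, 1], [0, 0, 0, 0, 0, 0, -1], [0, 0, 0, 0, 0, 0, -1], [0, 0, 0, 0, 0, 0, -1], [0, 0, 0, 0, 0, 0, -1]],
], grip_force=40)

```text
clock: 5.2
position: [0.5577, 0.0413, 0.1247]
tool_rot: [2.742, -0.008, 1.843]
force: [-52.0, -15.6, 4.7]
grip_width: 0.0286
finger_force: 23.2
```

>>> move_arm([
  [[0, 0, 0, 0, 0, 0, -1], [0, 0, 0, 0, 0, 0, -1], [0, 0, 0, 0, 0, 0, -1], [0, 0, 0, 0, 0, 0.5, -1], [0, 0, 0, 0, 0, 0.5, -1], [0, 0, 0, 0, 0, 0.5, -1], [0, 0, 0, 0, 0, 0.5, -1], [0, 0, 0, 0, 0, 0.5, -1], [0, 0, 0, 0, 0, 0.5, -1], [0, 0, 0, 0, 0, 0.5, -1]],
])

```text
clock: 6.2
position: [0.5504, 0.0396, 0.1212]
tool_rot: [2.781, -0.147, 1.498]
force: [-76.3, -19.3, 21.2]
grip_width: 0.013
finger_force: 39.0
```

```bash
python3 -c "
from h import *
d=np.load('t.npz')
plan(d['c']+.031*d['n'],frame(d['nose'],-d['n']),5);print(observe()['qpos'].round(2))"
```

```text
rows 5 [0.033, -0.032, 0.132] [-0.096, -0.003, -0.708] pos [0.5504 0.0396 0.1212] t 6.2 q7 0.98 w 0.013 F [-76.3 -19.3  21.2]
[-0.31  0.51  0.21  2.2  -1.26  0.17  0.98]
```

The wrist joints (q5, q6) reached their limits, so the tool sat off the axis. I'll let go, back off, and fit the arm's kinematics so I can pick a better posture.

>>> move_arm([
  [[0, 0, 0, 0, 0, 0, 1], [0, 0, 0, 0, 0, 0, 1], [0, 0, 0, 0, 0, 0, 1], [0, 0, 0, 0, 0, 0, 1], [0, 0, -0.5, 0, 0, 0, 1], [0, 0, -0.6, 0, 0, 0, 1], [0, 0, -0.6, 0, 0, 0, 1], [0, 0, -0.6, 0, 0, 0, 1], [0, 0, -0.6, 0, 0, 0, 1], [0, 0, -0.6, 0, 0, 0, 1]],
])

```text
clock: 7.2
position: [0.5346, 0.0345, 0.1911]
tool_rot: [2.763, -0.149, 1.504]
force: [-1.2, 0.7, -0.2]
grip_width: 0.0852
finger_force: 0.0
```

```bash
cat > kin.py <<'E'
from h import *
import itertools
from scipy.optimize import least_squares
def fk(q,L,s,q0=0):
    # L: shoulder height, upper, fore, wrist->tcp, lateral offsets a4(elbow), a6(wrist), yaw offset, tool yaw
    A=R.identity();p=np.array([0,0,L[0]])
    Z=lambda a:R.from_euler('z',a);Y=lambda a:R.from_euler('y',a)
    A=Z(s[0]*q[0]+L[6]);A=A*Y(q[1]);A=A*Z(s[1]*q[2]);p=p+A.apply([L[4],0,L[1]])
    A=A*Y(q[3]);p=p+A.apply([-L[4],0,L[2]]);A=A*Z(s[2]*q[4]);A=A*Y(q[5]);p=p+A.apply([L[5],0,L[3]])
    A=A*Z(s[3]*q[6]+L[7]);return p,A
E
python3 - <<'E'
from kin import *
import pickle
o,_=pickle.load(open('f0.pkl','rb'))
def row(o): return (np.array(o['qpos']),np.array(o['position']),R.from_matrix(Rm(o['tool_rot'])))
n=observe();print(n['qpos'].round(3),n['position'].round(4),n['force'].round(1))
D=[row(o),row(n)];pickle.dump(D,open('D.pkl','wb'))
best=[]
for s in itertools.product((1,-1),repeat=4):
    for y in(0,np.pi):
      for ty in (0,np.pi/2,np.pi,-np.pi/2):
        def res(L): return np.concatenate([np.r_[(fk(q,L,s)[0]-p)*5,(fk(q,L,s)[1].inv()*A).as_rotvec()] for q,p,A in D]+[(L[4:6])*.01])
        r=least_squares(res,[.34,.4,.4,.25,0,0,y,ty]);best.append((r.cost,s,r.x.round(4)))
best.sort(key=lambda b:b[0])
for b in best[:4]:print(b)
E
```

```text
[-0.575  0.385  0.546  2.22  -0.999  0.322  0.721] [0.5346 0.0345 0.1911] [-1.2  0.7 -0.2]
(np.float64(0.0004988056798785589), (-1, -1, -1, -1), array([-4.3726, -0.416 , -1.6711, -3.5094,  1.6924,  0.1016, -0.0664,
       -4.7761]))
(np.float64(0.0004988056798785779), (-1, -1, -1, -1), array([-4.3726, -0.416 , -1.6711, -3.5094,  1.6924,  0.1016, -0.0664,
        1.5071]))
(np.float64(0.000498805679878589), (-1, -1, -1, -1), array([-4.3726, -0.416 , -1.6711, -3.5094,  1.6924,  0.1016, -0.0664,
        1.5071]))
(np.float64(0.0004988056798786192), (-1, -1, -1, -1), array([-4.3726, -0.416 , -1.6711, -3.5094,  1.6924,  0.1016, -0.0664,
        1.5071]))
```

```bash
python3 -c "
from h import *
d=np.load('t.npz')
plan([.52,.04,.30],frame(d['nose'],np.array([0,0,-1.])),8)"
```

```text
rows 8 [0.083, 0.062, -0.683] [0.476, -0.098, -0.429] pos [0.5346 0.0345 0.1911] t 7.2 q7 0.72 w 0.0852 F [-1.2  0.7 -0.2]
```

>>> move_arm([
  [[0.083, 0.06, -0.68, 0.476, -0.1, -0.43, 1], [0.083, 0.06, -0.68, 0.476, -0.1, -0.43, 1], [0.083, 0.06, -0.68, 0.476, -0.1, -0.43, 1], [0.083, 0.06, -0.68, 0.476, -0.1, -0.43, 1], [0.083, 0.06, -0.68, 0.476, -0.1, -0.43, 1], [0.083, 0.06, -0.68, 0.476, -0.1, -0.43, 1], [0.083, 0.06, -0.68, 0.476, -0.1, -0.43, 1], [0.083, 0.06, -0.68, 0.476, -0.1, -0.43, 1], [0, 0, 0, 0, 0, 0, 1], [0, 0, 0, 0, 0, 0, 1]],
])

```text
clock: 8.2
position: [0.5199, 0.04, 0.2984]
tool_rot: [3.141, 0.002, 1.839]
force: [-1.2, -0.9, -0.2]
grip_width: 0.0856
finger_force: 0.0
```

```bash
cat > fit.py <<'E'
from kin import *
import pickle
def row(o): return (np.array(o['qpos']),np.array(o['position']),R.from_matrix(Rm(o['tool_rot'])))
D=pickle.load(open('D.pkl','rb'));n=observe();print(n['qpos'].round(3),n['position'].round(4),n['clock'])
D.append(row(n));pickle.dump(D,open('D.pkl','wb'))
s=(-1,)*4
for L0 in ([.34,.4,.4,.25,0,0,0,np.pi/2],[.3,.35,.35,.3,0.05,0.05,0,np.pi/2]):
    res=lambda L:np.concatenate([np.r_[(fk(q,L,s)[0]-p)*20,(fk(q,L,s)[1].inv()*A).as_rotvec()] for q,p,A in D]+[(L[:6]-np.array([.34,.4,.4,.25,0,0]))*.02])
    r=least_squares(res,L0);L=r.x;print(r.cost,L.round(4))
    print([(np.abs(fk(q,L,s)[0]-p).max().round(4),(fk(q,L,s)[1].inv()*A).magnitude().round(4)) for q,p,A in D])
np.save('L.npy',L)
E
python3 fit.py
```

```text
[-0.844  0.425  0.896  1.843 -0.378  1.054  0.468] [0.5199 0.04   0.2984] 8.2
0.011492220164343585 [ 0.2799  0.5032  0.3896  0.2669  0.027  -0.0037 -0.0957  1.4777]Traceback (most recent call last):
  File "fit.py", line 10, in <module>
    print([(np.abs(fk(q,L,s)[0]-p).max().round(4),(fk(q,L,s)[1].inv()*A).magnitude().round(4)) for q,p,A in D])
                                                  ^^^^^^^^^^^^^^^^^^^^^^^^^^^^^^^^^^^^^^^^
AttributeError: 'float' object has no attribute 'round'
```

```bash
cat > fit.py <<'E'
from kin import *
import pickle,sys
D=pickle.load(open('D.pkl','rb'))
if len(sys.argv)>1:
    n=observe();D.append((np.array(n['qpos']),np.array(n['position']),R.from_matrix(Rm(n['tool_rot']))));pickle.dump(D,open('D.pkl','wb'))
out=[]
Lp=np.array([.34,.4,.4,.25,0,0])
for s in itertools.product((1,-1),repeat=4):
  for y in (0,np.pi/2,np.pi,-np.pi/2):
    for ty in (0,np.pi/2,np.pi,-np.pi/2):
      def ro(a): return np.concatenate([(fk(q,np.r_[Lp,a],s)[1].inv()*A).as_rotvec() for q,p,A in D])
      r=least_squares(ro,[y,ty]);out.append((r.cost,s,r.x.round(3)))
out.sort(key=lambda b:b[0])
for b in out[:5]:print(b)
s=out[0][1];a=out[0][2]
print([np.round((fk(q,np.r_[Lp,a],s)[1].inv()*A).as_rotvec(),3) for q,p,A in D])
E
python3 fit.py
```

```text
(np.float64(2.816423600848434e-31), (-1, -1, -1, -1), array([0.   , 1.571]))
(np.float64(4.0849751189365036e-31), (-1, -1, -1, -1), array([-0.   ,  1.571]))
(np.float64(4.953651108431359e-31), (-1, -1, -1, -1), array([-0.   ,  1.571]))
(np.float64(5.635655254970007e-31), (-1, -1, -1, -1), array([-0.   ,  1.571]))
(np.float64(6.849951736658018e-31), (-1, -1, -1, -1), array([0.   , 1.571]))
[array([ 0., -0., -0.]), array([ 0., -0., -0.]), array([ 0., -0., -0.])]
```

```bash
cat > lin.py <<'E'
from kin import *
import pickle
Z=lambda a:R.from_euler('z',a).as_matrix();Y=lambda a:R.from_euler('y',a).as_matrix()
def frames(q):
    A1=Z(-q[0]);A2=A1@Y(q[1]);A3=A2@Z(-q[2]);A4=A3@Y(q[3]);A5=A4@Z(-q[4]);A6=A5@Y(q[5]);return A1,A2,A3,A4,A5,A6,A6@Z(-q[6]+np.pi/2)
# term: (frame index, axis)
def design(q,terms):
    F=frames(q);return np.c_[[F[i][:,k] for i,k in terms]].T
E
python3 - <<'E'
from lin import *
D=pickle.load(open('D.pkl','rb'))
base=[(0,2),(2,2),(4,2),(5,2)]
opt=[(0,0),(0,1),(1,0),(1,1),(2,0),(2,1),(3,0),(3,1),(4,0),(4,1),(5,0),(5,1)]
b=np.concatenate([p for q,p,A in D]);out=[]
for n in(0,1,2):
  for e in itertools.combinations(opt,n):
    t=base+list(e);A=np.vstack([design(q,t) for q,_,_ in D]);x,*_=np.linalg.lstsq(A,b,rcond=None)
    out.append((np.abs(A@x-b).max(),e,x.round(4)))
out.sort(key=lambda o:o[0])
for o in out[:14]:print(o)
E
```

```text
(np.float64(0.00010926200498750233), ((0, 1), (2, 1)), array([ 0.3198,  0.5297,  0.4207,  0.3087, -0.0212, -0.0378]))
(np.float64(0.00010926200498750233), ((0, 1), (3, 1)), array([ 0.3198,  0.5297,  0.4207,  0.3087, -0.0212, -0.0378]))
(np.float64(0.00010926200498768274), ((1, 1), (2, 1)), array([ 0.3198,  0.5297,  0.4207,  0.3087, -0.0212, -0.0378]))
(np.float64(0.00010926200498768274), ((1, 1), (3, 1)), array([ 0.3198,  0.5297,  0.4207,  0.3087, -0.0212, -0.0378]))
(np.float64(0.005014884387378932), ((0, 0), (2, 1)), array([ 0.439 ,  0.3836,  0.4271,  0.2957,  0.0692, -0.0599]))
(np.float64(0.005014884387378932), ((0, 0), (3, 1)), array([ 0.439 ,  0.3836,  0.4271,  0.2957,  0.0692, -0.0599]))
(np.float64(0.005088441909068209), ((1, 0), (2, 1)), array([ 0.4872,  0.3601,  0.4308,  0.2826,  0.0872, -0.0593]))
(np.float64(0.005088441909068209), ((1, 0), (3, 1)), array([ 0.4872,  0.3601,  0.4308,  0.2826,  0.0872, -0.0593]))
(np.float64(0.007810591976061543), ((0, 0), (1, 1)), array([ 0.1275,  0.7751,  0.4151,  0.3356, -0.1201, -0.0536]))
(np.float64(0.007810591976061737), ((0, 0), (0, 1)), array([ 0.1275,  0.7751,  0.4151,  0.3356, -0.1201, -0.0536]))
(np.float64(0.007885425389447032), ((2, 0), (2, 1)), array([ 0.3342,  0.5218,  0.4218,  0.3145,  0.0105, -0.0541]))
(np.float64(0.007885425389447032), ((2, 0), (3, 1)), array([ 0.3342,  0.5218,  0.4218,  0.3145,  0.0105, -0.0541]))
(np.float64(0.008004141742788629), ((2, 1), (5, 1)), array([ 0.3334,  0.525 ,  0.4306,  0.3165, -0.0589,  0.0052]))
(np.float64(0.008004141742788629), ((3, 1), (5, 1)), array([ 0.3334,  0.525 ,  0.4306,  0.3165, -0.0589,  0.0052]))
```

```bash
cat >> lin.py <<'E'
TR=[(0,2),(2,2),(4,2),(5,2),(0,1),(2,1)];X=np.array([.3198,.5297,.4207,.3087,-.0212,-.0378])
LO=np.array([-2.91,-.3,-1.5,.17,-1.26,.16,-2.52]);HI=np.array([2.91,2.13,1.42,2.43,4.41,1.93,2.52])
def FK(q): return design(q,TR)@X,frames(q)[6]
E
python3 - <<'E'
from lin import *
d=np.load('t.npz');n=d['n'];rng=np.random.default_rng(0);sol=[]
for h in(.031,):
  tgt=d['c']+h*n
  for i in range(150):
    q0=LO+(HI-LO)*rng.random(7);q0[0]=rng.normal()*.7;q0[6]=0
    def res(q):
        p,M=FK(np.r_[q,0]);return np.r_[(p-tgt)*10,np.cross(M[:,2],-n)*3, (1-M[:,2]@-n)*2]
    r=least_squares(res,q0[:6],bounds=(LO[:6]+.03,HI[:6]-.03))
    if r.cost<1e-8: sol.append(r.x)
sol=np.array(sol);print(len(sol))
for q in sol[np.argsort(sol[:,4])][::max(1,len(sol)//25)]:
    M=FK(np.r_[q,0])[1];a=np.arctan2(M[:,0]@np.cross(n,d['nose']),M[:,0]@d['nose'])
    print(q.round(2),'q7 for x=nose(click2):',((-(-a)+np.pi)%(2*np.pi)-np.pi).round(2))
E
```

```text
Traceback (most recent call last):
ValueError: Initial guess is outside of provided bounds
```

```bash
cat > s.py <<'E'
from lin import *
d=np.load('t.npz');n=d['n'];rng=np.random.default_rng(0);sol=[]
tgt=d['c']+.031*n
def res(q):
    p,M=FK(np.r_[q,0]);return np.r_[(p-tgt)*10,np.cross(M[:,2],-n)*3, (1-M[:,2]@-n)*2]
for i in range(120):
    q0=LO+(HI-LO)*(.05+.9*rng.random(7));q0[0]=rng.uniform(-1,1)
    r=least_squares(res,q0[:6],bounds=(LO[:6]+.03,HI[:6]-.03))
    if r.cost<1e-8: sol.append(r.x)
sol=np.array(sol);print(len(sol))
for q in sol[np.argsort(sol[:,4])][::max(1,len(sol)//25)]:
    M=FK(np.r_[q,0])[1];a=np.arctan2(M[:,0]@np.cross(n,d['nose']),M[:,0]@d['nose'])
    print(q.round(2),'q7@click2:',-a.round(2),'marg',np.minimum(q-LO[:6],HI[:6]-q).min().round(2))
E
python3 s.py
```

```text
102
[ 0.56  0.7  -0.96  2.2   1.6   0.5 ] q7@click2: -1.34 marg 0.23
[ 0.59  0.73 -1.    2.2   1.6   0.53] q7@click2: -1.33 marg 0.23
[ 0.6   0.74 -1.02  2.2   1.6   0.55] q7@click2: -1.32 marg 0.23
[ 0.61  0.74 -1.03  2.2   1.6   0.55] q7@click2: -1.32 marg 0.23
[ 0.49  0.66 -0.85  2.2   1.6   0.42] q7@click2: -1.37 marg 0.23
[ 0.64  0.78 -1.09  2.2   1.6   0.61] q7@click2: -1.31 marg 0.23
[ 0.68  0.82 -1.15  2.19  1.61  0.67] q7@click2: -1.29 marg 0.24
[ 0.69  0.83 -1.18  2.19  1.61  0.69] q7@click2: -1.29 marg 0.24
[ 0.71  0.86 -1.21  2.19  1.61  0.72] q7@click2: -1.28 marg 0.24
[ 0.38  0.61 -0.7   2.21  1.62  0.32] q7@click2: -1.41 marg 0.16
[ 0.36  0.6  -0.67  2.21  1.62  0.3 ] q7@click2: -1.42 marg 0.14
[ 0.32  0.58 -0.61  2.21  1.63  0.27] q7@click2: -1.45 marg 0.11
[ 0.81  1.08 -1.46  2.19  1.65  1.01] q7@click2: -1.22 marg 0.04
[ 0.27  0.57 -0.55  2.21  1.65  0.23] q7@click2: -1.48 marg 0.07
[ 0.25  0.56 -0.52  2.21  1.66  0.22] q7@click2: -1.49 marg 0.06
[ 0.24  0.56 -0.51  2.21  1.67  0.21] q7@click2: -1.5 marg 0.05
[ 0.23  0.56 -0.5   2.21  1.68  0.21] q7@click2: -1.51 marg 0.05
[ 0.23  0.56 -0.49  2.21  1.68  0.2 ] q7@click2: -1.51 marg 0.04
[ 0.22  0.56 -0.49  2.21  1.68  0.2 ] q7@click2: -1.51 marg 0.04
[ 0.21  0.56 -0.48  2.21  1.69  0.2 ] q7@click2: -1.52 marg 0.04
[-0.36  0.55  0.26  2.24  4.32  0.19] q7@click2: 2.03 marg 0.03
[-0.36  0.55  0.26  2.24  4.32  0.19] q7@click2: 2.03 marg 0.03
[-0.38  0.55  0.28  2.24  4.33  0.2 ] q7@click2: 2.02 marg 0.04
[-0.41  0.56  0.33  2.25  4.35  0.23] q7@click2: 1.99 marg 0.06
[-0.46  0.57  0.39  2.25  4.38  0.26] q7@click2: 1.96 marg 0.03
[-0.47  0.57  0.4   2.25  4.38  0.27] q7@click2: 1.95 marg 0.03
```

```bash
cat > sim.py <<'E'
from lin import *
def jac(q):
    p,M=FK(q);J=np.zeros((6,7))
    for i in range(7):
        e=np.zeros(7);e[i]=1e-5;p2,M2=FK(q+e);J[:3,i]=(p2-p)/1e-5;J[3:,i]=R.from_matrix(M2@M.T).as_rotvec()/1e-5
    return J
Q0=np.array([-1.248,.521,-.036,1.599,.021,1.021,-.113])
def run(q,rows,lam=1e-4,k=0,sub=5):
    q=q.copy();p,M=FK(q)
    for r in rows:
        r=np.array(r,float);P=p+M@r[:3]*.02;Md=M@R.from_rotvec(np.radians(6)*r[3:6]).as_matrix()
        for _ in range(sub):
            pc,Mc=FK(q);e=np.r_[P-pc,R.from_matrix(Md@Mc.T).as_rotvec()];J=jac(q)
            Ji=J.T@np.linalg.inv(J@J.T+lam*np.eye(6))
            dq=Ji@e+(np.eye(7)-np.linalg.pinv(J)@J)@(k*(Q0-q))
            q=np.clip(q+dq,LO,HI)
        p,M=P,Md
    return q
E
python3 - <<'E'
from sim import *
c1=[[-.95,-.78,0,0,0,0]]*10;c2=[[-.94,-.31,.18,-.204,-.1,.449]]*10;c3=c2[:9];c4=[[-.146,-.013,.2,-.033,-.022,.056]]*7+[[0]*6]*3
c5=[[.083,.06,-.68,.476,-.1,-.43]]*8+[[0]*6]*2
for k in(0,.005,.02,.1):
    q=run(Q0,c1,k=k);a=q[6];q=run(q,c2+c3,k=k);b=q[6];q=run(q,c4,k=k);print(k,a.round(2),b.round(2),q.round(2))
    q=run(np.array([-.575,.385,.546,2.22,-.999,.322,.721]),c5,k=k);print('  ',q.round(3),'real [-.844 .425 .896 1.843 -.378 1.054 .468]')
E
```

```text
0 0.27 0.47 [-0.04  0.42 -0.1   2.27 -0.47  0.16  0.57]
   [-0.845  0.425  0.897  1.841 -0.377  1.057  0.468] real [-.844 .425 .896 1.843 -.378 1.054 .468]
0.005 0.27 0.44 [-0.03  0.42 -0.12  2.27 -0.36  0.16  0.47]
   [-0.769  0.387  0.775  1.838 -0.309  1.041  0.397] real [-.844 .425 .896 1.843 -.378 1.054 .468]
0.02 0.27 0.38 [-0.01  0.42 -0.13  2.27 -0.19  0.16  0.29]
   [-0.612  0.339  0.548  1.832 -0.202  1.026  0.285] real [-.844 .425 .896 1.843 -.378 1.054 .468]
0.1 0.28 0.25 [-0.01  0.42 -0.13  2.27 -0.08  0.16  0.18]
   [-0.481  0.318  0.372  1.826 -0.131  1.022  0.212] real [-.844 .425 .896 1.843 -.378 1.054 .468]
```

```bash
cat > search.py <<'E'
from sim import *
from multiprocessing import Pool
d=np.load('t.npz');n=d['n'];c=d['c'];nose=d['nose']
qs=np.array(observe()['qpos'])
TM=frame(-nose,-n)
def twist(p,M,P,Md):
    dR=R.from_matrix(M.T@Md).as_rotvec()
    N=int(np.ceil(max(np.degrees(np.linalg.norm(dR))/5.5,np.linalg.norm(P-p)/.018,1)))
    w=dR/N;S=sum(R.from_rotvec(w*k).as_matrix() for k in range(N));v=np.linalg.solve(S,M.T@(P-p))
    return np.r_[v/.02,np.degrees(w)/6],N
def path(ws):
    p,M=FK(qs);out=[]
    for P,Md in ws: out.append(twist(p,M,P,Md));p,M=P,Md
    return out
def mk(seed):
    r=np.random.default_rng(seed);ws=[]
    for _ in range(r.integers(1,3)):
        t=r.uniform(-.7,.7,2);Md=R.from_rotvec([t[0],t[1],0]).as_matrix()@frame(R.from_euler('z',r.uniform(-2.6,2.6)).apply([0,1,0]),np.array([0,0,-1.]))
        ws.append((np.array([r.uniform(.45,.65),r.uniform(-.2,.2),r.uniform(.27,.4)]),Md))
    return ws+[(c+.09*n,TM),(c+.031*n,TM)]
def ev(seed):
    ws=mk(seed);q=qs;tot=0;mm=9
    try:
        for r,N in path(ws):
            if np.abs(r).max()>1:return(9,seed,N,q,0)
            for _ in range(N):
                q1=run(q,[r],sub=2);
                if np.abs((q1-q)/[1.89,1.89,2.39,2.39,3.01,3.01,3.01]).max()>.065:return(9,seed,tot,q,0)
                q=q1;tot+=1;mm=min(mm,np.minimum(q-LO,HI-q).min())
                if mm<.02:return(9,seed,tot,q,0)
    except Exception: return(9,seed,0,q,0)
    p,M=FK(q);return(np.linalg.norm(p-ws[-1][0])+R.from_matrix(M.T@TM).magnitude(),seed,tot,q,mm)
if __name__=='__main__':
    with Pool() as P: res=[r for r in P.map(ev,range(3000),chunksize=20) if r[0]<.02]
    print(len(res));res.sort(key=lambda r:-r[4]+.001*r[2])
    for r in res[:10]:print(r[1],r[2],np.round(r[3],2),round(r[4],2),round(r[0],4))
E
nproc; export OMP_NUM_THREADS=1 OPENBLAS_NUM_THREADS=1; time timeout 240 python3 search.py
```

```text
4
0
real	3m44.766s
user	14m39.564s
sys	0m0.399s
```

```bash
cat > fast.py <<'E'
from sim import *
from math import sin,cos
def rz(a): s,c=sin(a),cos(a);return np.array([[c,-s,0],[s,c,0],[0,0,1.]])
def ry(a): s,c=sin(a),cos(a);return np.array([[c,0,s],[0,1,0],[-s,0,c]])
def FJ(q):
    A1=rz(-q[0]);A2=A1@ry(q[1]);A3=A2@rz(-q[2]);A4=A3@ry(q[3]);A5=A4@rz(-q[4]);A6=A5@ry(q[5]);A7=A6@rz(-q[6]+np.pi/2)
    s=A1@np.array([0,X[4],X[0]]);e=s+A3@np.array([0,X[5],X[1]]);w=e+A5[:,2]*X[2];p=w+A6[:,2]*X[3]
    ax=np.array([[0,0,-1.],A1[:,1],-A2[:,2],A3[:,1],-A4[:,2],A5[:,1],-A6[:,2]]);o=np.array([s,s,s,e,e,w,w]); o[0]=0
    J=np.vstack([np.cross(ax,p-o).T,ax.T]);return p,A7,J
def rot(v):
    return cv2.Rodrigues(np.asarray(v,float))[0]
def step(q,P,Md,lam=1e-5,sub=2):
    for _ in range(sub):
        p,M,J=FJ(q);e=np.r_[P-p,cv2.Rodrigues(Md@M.T)[0].ravel()]
        q=np.clip(q+J.T@np.linalg.solve(J@J.T+lam*np.eye(6),e),LO,HI)
    return q
def follow(q,ws,check=True):
    "waypoints (P,M) straight with constant twist; returns q, rows, min margin, err"
    p,M,_=FJ(q);tot=0;mm=9;rows=[]
    for P,Md in ws:
        w=cv2.Rodrigues(M.T@Md)[0].ravel()
        N=int(np.ceil(max(np.degrees(np.linalg.norm(w))/5.7,np.linalg.norm(P-p)/.0185,1)));w=w/N
        Ks=[np.eye(3)]
        for _ in range(N-1):Ks.append(Ks[-1]@rot(w))
        v=np.linalg.solve(sum(Ks),M.T@(P-p));rows.append((N,(v/.02),np.degrees(w)/6))
        for _ in range(N):
            p=p+M@v;M=M@rot(w);q1=step(q,p,M)
            if check and np.abs((q1-q)/[1.89,1.89,2.39,2.39,3.01,3.01,3.01]).max()>.068:return q,tot,-1,9,rows
            q=q1;tot+=1;mm=min(mm,np.minimum(q-LO,HI-q).min())
            if check and mm<.01:return q,tot,-1,9,rows
        p,M=P,Md
    pp,MM,_=FJ(q);return q,tot,mm,np.linalg.norm(pp-p)+np.linalg.norm(MM-M),rows
E
cat > search2.py <<'E'
from fast import *
import sys
from multiprocessing import Pool
d=np.load('t.npz');n=d['n'];c=d['c'];nose=d['nose'];qs=np.array(observe()['qpos'])
def mk(seed):
    r=np.random.default_rng(seed);ws=[]
    for _ in range(r.integers(1,4)):
        t=r.uniform(-.6,.6,2)*r.integers(0,2);az=r.uniform(-.9,1.6);rad=r.uniform(.42,.8)
        Md=rot([t[0],t[1],0])@frame(rz(az+r.uniform(-2.2,2.2))@np.array([0,1.,0]),np.array([0,0,-1.]))
        ws.append((np.array([rad*cos(az),rad*sin(az),r.uniform(.25,.45)]),Md))
    TM=frame(-nose if seed%2 else nose,-n)
    return ws+[(c+.1*n,TM),(c+.031*n,TM)]
def ev(seed):
    try:q,t,m,e,_=follow(qs,mk(seed));return e,seed,t,q,m
    except Exception:return 9,seed,0,qs,0
if __name__=='__main__':
    import time;t0=time.time();res=[]
    with Pool() as P:
        for r in P.imap_unordered(ev,range(10**6),chunksize=50):
            if r[0]<.02:res.append(r)
            if time.time()-t0>100:P.terminate();break
    print(r[1],len(res));res.sort(key=lambda r:-r[4]+.002*r[2])
    for r in res[:8]:print(r[1],r[2],np.round(r[3],2),round(r[4],2),round(r[0],4))
E
export OMP_NUM_THREADS=1 OPENBLAS_NUM_THREADS=1; python3 search2.py
python3 - <<'E'
from fast import *
d=np.load('t.npz');n=d['n'];c=d['c'];q=np.array([-.844,.425,.896,1.843,-.378,1.054,.468])
for qm in(-1.2,-1.1):
  f=lambda q:np.r_[(FJ(np.r_[q,0])[0]-c-.031*n)*100,np.cross(FJ(np.r_[q,0])[1][:,2],-n)]
  lo=LO[:6]+.03;lo[4]=qm
  r=least_squares(f,q[:6],bounds=(lo,HI[:6]-.03));print(r.x.round(2),np.degrees(np.linalg.norm(r.fun[3:])))
E
```

```text
11000 1
6061 115 [ 0.26  0.57 -0.53  2.21  1.66  0.22  1.65] 0.04 0.0001
[-0.33  0.54  0.23  2.18 -1.2   0.19] 4.632584873305232
[-0.31  0.54  0.21  2.17 -1.1   0.19] 5.166711385809182
```

```bash
cat > refine.py <<'E'
from search2 import *
import time,pickle
base=mk(6061)
def sc(ws):
    try:q,t,m,e,rows=follow(qs,ws)
    except Exception:return -9
    if e>.02 or max(np.abs(np.r_[r[1],r[2]]).max() for r in rows)>1:return -9
    return min(m,.15)-.002*t
def job(seed):
    r=np.random.default_rng(seed);best=base;b=sc(base);t0=time.time();s=.15
    while time.time()-t0<90:
        w=[(P+r.normal(size=3)*.3*s*(r.random(3)<.5),M@rot(r.normal(size=3)*s*(r.random()<.6))) for P,M in best[:-2]]
        if any(not(.24<P[2]<.5 and .4<np.hypot(*P[:2])<.8) for P,_ in w):continue
        w+=base[-2:];v=sc(w)
        if v>b:best,b=w,v
        else:s=max(.02,s*.995)
    return b,best
with Pool() as P:R4=P.map(job,range(4))
b,best=max(R4,key=lambda x:x[0]);print([x[0] for x in R4])
q,t,m,e,rows=follow(qs,best);print(q.round(2),t,m,e)
pickle.dump(best,open('ws.pkl','wb'))
for (P,M),r in zip(best,rows):print(r[0],r[1].round(3).tolist(),r[2].round(3).tolist(),P.round(3),M[:,2].round(2))
E
export OMP_NUM_THREADS=1 OPENBLAS_NUM_THREADS=1; python3 refine.py
```

```text
[-9, -9, -9, -9]
[ 0.26  0.57 -0.53  2.21  1.66  0.22  1.65] 115 0.042341121697490935 0.00012985120158571332
25 [0.304, 0.599, -0.055] [-0.001, 0.0, -0.938] [0.433 0.283 0.326] [ 0.  0. -1.]
34 [1.237, 0.726, -0.123] [0.0, 0.0, 0.882] [0.048 0.77  0.41 ] [ 0.  0. -1.]
26 [-0.902, 0.458, -0.044] [0.188, 0.075, -0.606] [0.384 0.466 0.307] [-0.47 -0.02 -0.88]
26 [0.368, -0.927, 0.549] [0.237, -0.333, -0.73] [0.524 0.036 0.171] [ 0.41  0.11 -0.91]
4 [-0.0, -0.0, 0.862] [0.0, 0.0, 0.0] [0.552 0.044 0.108] [ 0.41  0.11 -0.91]
```

```bash
python3 - <<'E'
s=open('fast.py').read()
a=s.index("        N=int(");b=s.index("        for _ in range(N):\n            p=p+M@v")
s=s[:a]+"""        N=int(np.ceil(max(np.degrees(np.linalg.norm(w))/5.7,np.linalg.norm(P-p)/.0185,1)));W=w
        while 1:
            w=W/N;Ks=[np.eye(3)]
            for _ in range(N-1):Ks.append(Ks[-1]@rot(w))
            v=np.linalg.solve(sum(Ks),M.T@(P-p))
            if np.abs(v).max()<=.0195:break
            N=int(np.ceil(N*np.abs(v).max()/.0194))
        rows.append((N,(v/.02),np.degrees(w)/6))
"""+s[b:]
open('fast.py','w').write(s)
E
export OMP_NUM_THREADS=1 OPENBLAS_NUM_THREADS=1; python3 refine.py
```

```text
[-0.062, -0.05200000000000002, -0.04200000000000001, -0.064]
[ 0.4   0.61 -0.72  2.21  1.61  0.33  1.74] 96 0.1505964600325205 1.9950408174893804e-05
22 [0.297, 0.478, -0.249] [-0.124, 0.135, -0.927] [0.469 0.212 0.445] [-0.19  0.28 -0.94]
28 [0.836, 0.519, 0.497] [0.018, -0.176, 0.928] [0.276 0.605 0.285] [ 0.1   0.06 -0.99]
19 [-0.818, -0.146, -0.274] [0.489, 0.129, -0.799] [0.361 0.329 0.292] [-0.69 -0.15 -0.71]
23 [0.117, -0.789, 0.546] [0.33, -0.49, -0.725] [0.524 0.036 0.171] [ 0.41  0.11 -0.91]
4 [-0.0, -0.0, 0.862] [0.0, 0.0, 0.0] [0.552 0.044 0.108] [ 0.41  0.11 -0.91]
```

>>> move_arm([
  [[0.297, 0.478, -0.249, -0.124, 0.135, -0.927, 1], [0.297, 0.478, -0.249, -0.124, 0.135, -0.927, 1], [0.297, 0.478, -0.249, -0.124, 0.135, -0.927, 1], [0.297, 0.478, -0.249, -0.124, 0.135, -0.927, 1], [0.297, 0.478, -0.249, -0.124, 0.135, -0.927, 1], [0.297, 0.478, -0.249, -0.124, 0.135, -0.927, 1], [0.297, 0.478, -0.249, -0.124, 0.135, -0.927, 1], [0.297, 0.478, -0.249, -0.124, 0.135, -0.927, 1], [0.297, 0.478, -0.249, -0.124, 0.135, -0.927, 1], [0.297, 0.478, -0.249, -0.124, 0.135, -0.927, 1]],
])

```text
clock: 9.2
position: [0.5515, 0.1386, 0.3571]
tool_rot: [2.968, -0.061, 2.821]
force: [0.2, 0.5, 0.2]
grip_width: 0.0853
finger_force: 0.0
```

>>> move_arm([
  [[0.297, 0.478, -0.249, -0.124, 0.135, -0.927, 1], [0.297, 0.478, -0.249, -0.124, 0.135, -0.927, 1], [0.297, 0.478, -0.249, -0.124, 0.135, -0.927, 1], [0.297, 0.478, -0.249, -0.124, 0.135, -0.927, 1], [0.297, 0.478, -0.249, -0.124, 0.135, -0.927, 1], [0.297, 0.478, -0.249, -0.124, 0.135, -0.927, 1], [0.297, 0.478, -0.249, -0.124, 0.135, -0.927, 1], [0.297, 0.478, -0.249, -0.124, 0.135, -0.927, 1], [0.297, 0.478, -0.249, -0.124, 0.135, -0.927, 1], [0.297, 0.478, -0.249, -0.124, 0.135, -0.927, 1]],
])

```text
clock: 10.2
position: [0.4881, 0.2083, 0.4301]
tool_rot: [2.82, 0.048, -2.488]
force: [0.5, 0.1, -0.0]
grip_width: 0.0856
finger_force: 0.0
```

>>> move_arm([
  [[0.297, 0.478, -0.249, -0.124, 0.135, -0.927, 1], [0.297, 0.478, -0.249, -0.124, 0.135, -0.927, 1], [0.836, 0.519, 0.497, 0.018, -0.176, 0.928, 1], [0.836, 0.519, 0.497, 0.018, -0.176, 0.928, 1], [0.836, 0.519, 0.497, 0.018, -0.176, 0.928, 1], [0.836, 0.519, 0.497, 0.018, -0.176, 0.928, 1], [0.836, 0.519, 0.497, 0.018, -0.176, 0.928, 1], [0.836, 0.519, 0.497, 0.018, -0.176, 0.928, 1], [0.836, 0.519, 0.497, 0.018, -0.176, 0.928, 1], [0.836, 0.519, 0.497, 0.018, -0.176, 0.928, 1]],
])

```text
clock: 11.2
position: [0.3057, 0.2392, 0.3937]
tool_rot: [2.805, -0.04, -3.085]
force: [0.3, -0.9, -0.4]
grip_width: 0.0851
finger_force: 0.0
```

```bash
cat > chk.py <<'E'
from fast import *
import pickle,sys
k=int(sys.argv[1]);ws=pickle.load(open('ws.pkl','rb'))[k:];q=np.array(observe()['qpos']);print(q.round(2),observe()['position'].round(3),observe()['clock'])
Q,t,m,e,rows=follow(q,ws,False);print(Q.round(2),t,m,e)
for r in rows:print(r[0],r[1].round(3).tolist(),r[2].round(3).tolist())
E
python3 chk.py 1
```

```text
[-0.8  -0.09  0.21  2.06 -0.33  1.06  1.18] [0.306 0.239 0.394] 11.2
[ 0.4   0.61 -0.72  2.21  1.61  0.33  1.74] 67 0.15088367349484288 1.9666081649819495e-05
21 [0.797, 0.492, 0.473] [0.016, -0.168, 0.88]
19 [-0.818, -0.146, -0.274] [0.489, 0.129, -0.799]
23 [0.117, -0.789, 0.546] [0.33, -0.49, -0.725]
4 [-0.0, -0.0, 0.862] [0.0, 0.0, 0.0]
```

>>> move_arm([
  [[0.836, 0.519, 0.497, 0.018, -0.176, 0.928, 1], [0.836, 0.519, 0.497, 0.018, -0.176, 0.928, 1], [0.836, 0.519, 0.497, 0.018, -0.176, 0.928, 1], [0.836, 0.519, 0.497, 0.018, -0.176, 0.928, 1], [0.836, 0.519, 0.497, 0.018, -0.176, 0.928, 1], [0.836, 0.519, 0.497, 0.018, -0.176, 0.928, 1], [0.836, 0.519, 0.497, 0.018, -0.176, 0.928, 1], [0.836, 0.519, 0.497, 0.018, -0.176, 0.928, 1], [0.836, 0.519, 0.497, 0.018, -0.176, 0.928, 1], [0.836, 0.519, 0.497, 0.018, -0.176, 0.928, 1]],
])

```text
clock: 12.2
position: [0.1977, 0.416, 0.3444]
tool_rot: [2.922, -0.139, 2.21]
force: [-0.1, -0.1, 0.2]
grip_width: 0.0856
finger_force: 0.0
```

>>> move_arm([
  [[0.836, 0.519, 0.497, 0.018, -0.176, 0.928, 1], [0.836, 0.519, 0.497, 0.018, -0.176, 0.928, 1], [0.836, 0.519, 0.497, 0.018, -0.176, 0.928, 1], [0.836, 0.519, 0.497, 0.018, -0.176, 0.928, 1], [0.836, 0.519, 0.497, 0.018, -0.176, 0.928, 1], [0.836, 0.519, 0.497, 0.018, -0.176, 0.928, 1], [0.836, 0.519, 0.497, 0.018, -0.176, 0.928, 1], [0.836, 0.519, 0.497, 0.018, -0.176, 0.928, 1], [0.836, 0.519, 0.497, 0.018, -0.176, 0.928, 1], [0.836, 0.519, 0.497, 0.018, -0.176, 0.928, 1]],
])

```text
clock: 13.2
position: [0.2757, 0.605, 0.2838]
tool_rot: [3.069, -0.094, 1.216]
force: [0.1, -0.8, 0.8]
grip_width: 0.0855
finger_force: 0.0
```

>>> move_arm([
  [[-0.818, -0.146, -0.274, 0.489, 0.129, -0.799, 1], [-0.818, -0.146, -0.274, 0.489, 0.129, -0.799, 1], [-0.818, -0.146, -0.274, 0.489, 0.129, -0.799, 1], [-0.818, -0.146, -0.274, 0.489, 0.129, -0.799, 1], [-0.818, -0.146, -0.274, 0.489, 0.129, -0.799, 1], [-0.818, -0.146, -0.274, 0.489, 0.129, -0.799, 1], [-0.818, -0.146, -0.274, 0.489, 0.129, -0.799, 1], [-0.818, -0.146, -0.274, 0.489, 0.129, -0.799, 1], [-0.818, -0.146, -0.274, 0.489, 0.129, -0.799, 1], [-0.818, -0.146, -0.274, 0.489, 0.129, -0.799, 1]],
])

```text
clock: 14.2
position: [0.2575, 0.4384, 0.3124]
tool_rot: [-2.855, -0.33, 2.047]
force: [0.5, -0.6, 0.5]
grip_width: 0.0854
finger_force: 0.0
```

```bash
python3 chk.py 2
```

```text
[-0.5   0.4  -0.55  1.75 -0.24  1.14 -0.39] [0.258 0.438 0.312] 14.2
[ 0.39  0.61 -0.71  2.21  1.61  0.33  1.73] 36 0.14698294610562604 2.067212965971321e-05
9 [-0.813, -0.14, -0.273] [0.487, 0.126, -0.797]
23 [0.117, -0.789, 0.546] [0.33, -0.49, -0.725]
4 [-0.0, -0.0, 0.862] [0.0, 0.0, 0.0]
```

>>> move_arm([
  [[-0.813, -0.14, -0.273, 0.487, 0.126, -0.797, 1], [-0.813, -0.14, -0.273, 0.487, 0.126, -0.797, 1], [-0.813, -0.14, -0.273, 0.487, 0.126, -0.797, 1], [-0.813, -0.14, -0.273, 0.487, 0.126, -0.797, 1], [-0.813, -0.14, -0.273, 0.487, 0.126, -0.797, 1], [-0.813, -0.14, -0.273, 0.487, 0.126, -0.797, 1], [-0.813, -0.14, -0.273, 0.487, 0.126, -0.797, 1], [-0.813, -0.14, -0.273, 0.487, 0.126, -0.797, 1], [-0.813, -0.14, -0.273, 0.487, 0.126, -0.797, 1], [0.117, -0.789, 0.546, 0.33, -0.49, -0.725, 1]],
])

```text
clock: 15.2
position: [0.3524, 0.3134, 0.2873]
tool_rot: [-2.808, -0.682, 2.924]
force: [-1.7, -0.4, -0.6]
grip_width: 0.0854
finger_force: 0.0
```

>>> move_arm([
  [[0.117, -0.789, 0.546, 0.33, -0.49, -0.725, 1], [0.117, -0.789, 0.546, 0.33, -0.49, -0.725, 1], [0.117, -0.789, 0.546, 0.33, -0.49, -0.725, 1], [0.117, -0.789, 0.546, 0.33, -0.49, -0.725, 1], [0.117, -0.789, 0.546, 0.33, -0.49, -0.725, 1], [0.117, -0.789, 0.546, 0.33, -0.49, -0.725, 1], [0.117, -0.789, 0.546, 0.33, -0.49, -0.725, 1], [0.117, -0.789, 0.546, 0.33, -0.49, -0.725, 1], [0.117, -0.789, 0.546, 0.33, -0.49, -0.725, 1], [0.117, -0.789, 0.546, 0.33, -0.49, -0.725, 1]],
])

```text
clock: 16.2
position: [0.3403, 0.1343, 0.2411]
tool_rot: [-2.963, -0.343, -2.361]
force: [1.0, -0.4, -0.2]
grip_width: 0.0853
finger_force: 0.0
```

```bash
python3 chk.py 3
```

```text
[-0.01  0.4  -0.88  2.05  0.46  1.25  1.24] [0.34  0.134 0.241] 16.2
[ 0.39  0.61 -0.71  2.21  1.61  0.33  1.73] 16 0.14593434002831937 2.0891349720925617e-05
12 [0.117, -0.793, 0.548] [0.328, -0.491, -0.725]
4 [-0.0, -0.0, 0.862] [0.0, 0.0, 0.0]
```

>>> move_arm([
  [[0.117, -0.793, 0.548, 0.328, -0.491, -0.725, 1], [0.117, -0.793, 0.548, 0.328, -0.491, -0.725, 1], [0.117, -0.793, 0.548, 0.328, -0.491, -0.725, 1], [0.117, -0.793, 0.548, 0.328, -0.491, -0.725, 1], [0.117, -0.793, 0.548, 0.328, -0.491, -0.725, 1], [0.117, -0.793, 0.548, 0.328, -0.491, -0.725, 1], [0.117, -0.793, 0.548, 0.328, -0.491, -0.725, 1], [0.117, -0.793, 0.548, 0.328, -0.491, -0.725, 1], [0.117, -0.793, 0.548, 0.328, -0.491, -0.725, 1], [0.117, -0.793, 0.548, 0.328, -0.491, -0.725, 1]],
])

```text
clock: 17.2
position: [0.4858, 0.036, 0.1792]
tool_rot: [-2.771, -0.034, -1.482]
force: [-0.3, 0.8, 0.8]
grip_width: 0.0853
finger_force: 0.0
```

>>> move_arm([
  [[0.117, -0.793, 0.548, 0.328, -0.491, -0.725, 1], [0.117, -0.793, 0.548, 0.328, -0.491, -0.725, 1], [0, 0, 0, 0, 0, 0, 1], [0, 0, 0, 0, 0, 0, 1], [0, 0, 0, 0, 0, 0, 1], [0, 0, 0, 0, 0, 0, 1], [0, 0, 0, 0, 0, 0, 1], [0, 0, 0, 0, 0, 0, 1], [0, 0, 0, 0, 0, 0, 1], [0, 0, 0, 0, 0, 0, 1]],
])

```text
clock: 18.2
position: [0.5244, 0.0364, 0.1716]
tool_rot: [-2.706, -0.001, -1.305]
force: [0.2, 0.2, -0.6]
grip_width: 0.0857
finger_force: 0.0
```

```bash
python3 chk.py 3; python3 -c "
from h import *
f=grab_frame('wrist');cv2.imwrite('pics/w2.png',f['color'][:,:,::-1])"
```

```text
[ 0.53  0.46 -0.85  2.23  1.19  0.33  2.13] [0.524 0.036 0.172] 18.2
[ 0.39  0.61 -0.71  2.21  1.61  0.33  1.73] 5 0.14630095300159976 2.0814183891336353e-05
1 [-0.007, 0.004, 0.033] [0.008, -0.02, -0.026]
4 [-0.0, -0.0, 0.862] [0.0, 0.0, 0.0]
```

View pics/w2.png

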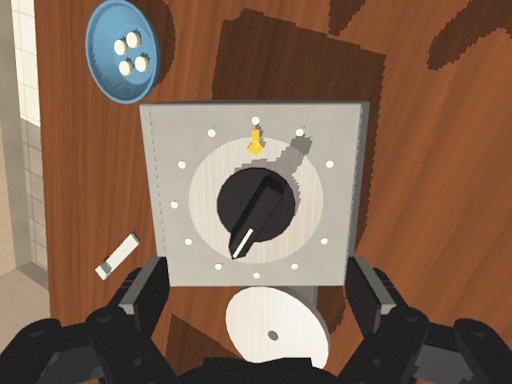

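Wrist view: the knob is now at click 3 (nose at (235,257) toward the dot (218,267)), with the marker at the top (256,145). 150° clockwise remain.

>>> move_arm([
  [[0, 0, 0.01, 0, 0, 1, 1], [0, 0, 0.01, 0, 0, 1, 1], [0, 0, 0, 0, 0, 1, 1], [0, 0, 0, 0, 0, 1, 1], [0, 0, 0, 0, 0, 0.97, 1], [0, 0, 0.6, 0, 0, 0, 1], [0, 0, 0.6, 0, 0, 0, 1], [0, 0, 0.6, 0, 0, 0, 1], [0, 0, 0, 0, 0, 0, 1], [0, 0, 0, 0, 0, 0, 1]],
])

```text
clock: 19.25
position: [0.5391, 0.0406, 0.1386]
tool_rot: [-2.758, 0.211, -1.784]
force: [-0.0, 0.9, 0.2]
grip_width: 0.0857
finger_force: 0.0
```

```bash
cat > k.py <<'E'
from fast import *
import sys
d=np.load('t.npz');n=d['n'];a=np.radians(float(sys.argv[1]))
x=-rot(-n*a)@d['nose']
for h in map(float,sys.argv[3:]): plan(d['c']+h*n,frame(x,-n),int(sys.argv[2]))
print(observe()['qpos'].round(2))
E
python3 k.py 30 4 .031
```

```text
rows 4 [0.003, 0.005, 0.418] [0.001, -0.005, 0.002] pos [0.5391 0.0406 0.1386] t 19.25 q7 1.4 w 0.0857 F [-0.   0.9  0.2]
[ 0.34  0.5  -0.62  2.23  1.38  0.25  1.4 ]
```

>>> move_arm([
  [[0, 0.005, 0.42, 0, -0.005, 0, 1], [0, 0.005, 0.42, 0, -0.005, 0, 1], [0, 0.005, 0.42, 0, -0.005, 0, 1], [0, 0.005, 0.42, 0, -0.005, 0, 1], [0, 0, 0, 0, 0, 0, 1], [0, 0, 0, 0, 0, 0, -1], [0, 0, 0, 0, 0, 0, -1], [0, 0, 0, 0, 0, 0, -1], [0, 0, 0, 0, 0, 0, -1], [0, 0, 0, 0, 0, 0, -1]],
], grip_force=40)

```text
clock: 20.25
position: [0.5533, 0.044, 0.1086]
tool_rot: [-2.756, 0.212, -1.784]
force: [10.3, -8.0, 28.1]
grip_width: 0.0134
finger_force: 44.8
```

```bash
python3 k.py 30 4 .031
python3 - <<'E'
from fast import *
q=np.array(observe()['qpos']);p,M,_=FJ(q)
for i in range(150):
    M=M@rot([0,0,np.radians(1)]);q=step(q,p,M)
    if i%30==29:print(q.round(2))
E
```

```text
rows 4 [0.001, 0.015, 0.001] [-0.005, -0.001, 0.001] pos [0.5533 0.044  0.1086] t 20.25 q7 1.17 w 0.0134 F [10.3 -8.  28.1]
[ 0.32  0.59 -0.62  2.21  1.64  0.27  1.17]
[ 0.39  0.61 -0.71  2.21  1.62  0.33  0.68]
[ 0.45  0.64 -0.79  2.2   1.61  0.38  0.18]
[ 0.5   0.66 -0.86  2.2   1.6   0.43 -0.32]
[ 0.54  0.69 -0.92  2.2   1.6   0.47 -0.83]
[ 0.58  0.72 -0.98  2.2   1.6   0.52 -1.34]
```

>>> move_arm([
  [[0, 0, -0.04, 0, 0, 0.75, -1], [0, 0, -0.04, 0, 0, 0.75, -1], [0, 0, 0, 0, 0, 0.75, -1], [0, 0, 0, 0, 0, 0.75, -1], [0, 0, 0, 0, 0, 0.75, -1], [0, 0, 0, 0, 0, 0.75, -1], [0, 0, 0, 0, 0, 0.75, -1], [0, 0, 0, 0, 0, 0.75, -1], [0, 0, 0, 0, 0, 0.75, -1], [0, 0, 0, 0, 0, 0.75, -1]],
])

```text
clock: 21.25
position: [0.553, 0.044, 0.1091]
tool_rot: [-3.023, 0.422, -2.589]
force: [22.6, 5.1, -30.3]
grip_width: 0.0129
finger_force: 42.0
```

```bash
python3 k.py 75 1 .031
```

```text
rows 1 [0.043, 0.033, 0.034] [-0.003, 0.006, -0.033] pos [0.553  0.044  0.1091] t 21.25 q7 0.44 w 0.0129 F [ 22.6   5.1 -30.3]
[ 0.42  0.62 -0.75  2.21  1.61  0.35  0.44]
```

>>> move_arm([
  [[0.02, 0.02, 0.04, 0, 0, 0.75, -1], [0, 0, 0, 0, 0, 0.75, -1], [0, 0, 0, 0, 0, 0.75, -1], [0, 0, 0, 0, 0, 0.75, -1], [0, 0, 0, 0, 0, 0.75, -1], [0, 0, 0, 0, 0, 0.75, -1], [0, 0, 0, 0, 0, 0.75, -1], [0, 0, 0, 0, 0, 0.75, -1], [0, 0, 0, 0, 0, 0.75, -1], [0, 0, 0, 0, 0, 0.75, -1]],
])

```text
clock: 22.25
position: [0.553, 0.0444, 0.109]
tool_rot: [2.911, 0.376, 2.84]
force: [11.5, 1.9, -8.0]
grip_width: 0.0129
finger_force: 45.5
```

>>> move_arm([
  [[0, 0, 0, 0, 0, 0.75, -1], [0, 0, 0, 0, 0, 0.75, -1], [0, 0, 0, 0, 0, 0.75, -1], [0, 0, 0, 0, 0, 0.75, -1], [0, 0, 0, 0, 0, 0.75, -1], [0, 0, 0, 0, 0, 0.75, -1], [0, 0, 0, 0, 0, 0.75, -1], [0, 0, 0, 0, 0, 0.75, -1], [0, 0, 0, 0, 0, 0.75, -1], [0, 0, 0, 0, 0, 0.75, -1]],
])

```text
clock: 23.25
position: [0.5532, 0.0446, 0.1091]
tool_rot: [2.716, 0.109, 2.075]
force: [13.4, 3.5, -8.0]
grip_width: 0.0134
finger_force: 45.4
```

```bash
python3 k.py 180 3 .031
```

```text
rows 3 [0.001, -0.022, 0.008] [0.008, 0.001, 0.825] pos [0.5532 0.0446 0.1091] t 23.25 q7 -1.09 w 0.0134 F [13.4  3.5 -8. ]
[ 0.56  0.7  -0.95  2.2   1.6   0.49 -1.09]
```

Last 15° plus settling, then open and back off.

>>> move_arm([
  [[0, -0.02, 0, 0, 0, 0.83, -1], [0, -0.02, 0, 0, 0, 0.83, -1], [0, -0.02, 0, 0, 0, 0.83, -1], [0, 0, 0, 0, 0, 0, -1], [0, 0, 0, 0, 0, 0, 1], [0, 0, 0, 0, 0, 0, 1], [0, 0, 0, 0, 0, 0, 1], [0, 0, 0, 0, 0, 0, 1], [0, 0, 0, 0, 0, 0, 1], [0, 0, 0, 0, 0, 0, 1]],
])

```text
clock: 24.25
position: [0.5508, 0.0438, 0.108]
tool_rot: [2.705, 0.001, 1.841]
force: [0.1, 0.2, -0.3]
grip_width: 0.0856
finger_force: 0.0
```

>>> move_arm([
  [[0, 0, -0.3, 0, 0, 0, 1], [0, 0, -0.6, 0, 0, 0, 1], [0, 0, -0.6, 0, 0, 0, 1], [0, 0, -0.6, 0, 0, 0, 1], [0, 0, -0.6, 0, 0, 0, 1], [0, 0, -0.6, 0, 0, 0, 1], [0, 0, -0.6, 0, 0, 0, 1], [0, 0, -0.6, 0, 0, 0, 1], [0, 0, -0.6, 0, 0, 0, 1], [0, 0, -0.6, 0, 0, 0, 1]],
])

```text
clock: 25.25
position: [0.5039, 0.031, 0.212]
tool_rot: [2.705, 0.001, 1.841]
force: [-0.6, -0.0, -0.0]
grip_width: 0.0854
finger_force: 0.0
```

```bash
python3 -c "
from h import *
o=observe();print(o['qpos'].round(2),o['position'].round(3),o['clock'])
a=grab_frame('wrist')['color'];f=grab_frame('top')
t=cv2.resize(f['color'][150:246,200:400],(800,384),interpolation=cv2.INTER_CUBIC)[:,:512]
t2=cv2.resize(f['color'][150:198,330:380],(288,288),interpolation=cv2.INTER_CUBIC)
c=np.zeros((600,800,3),np.uint8);c[:384,:512]=a;c[:288,512:]=t2;c[384:,:]=cv2.resize(f['color'][150:246,200:360],(360,216)).repeat(1,0)[:, :360].copy() if 0 else 0
s=grab_frame('scene')['color'];c[312:600,512:]=cv2.resize(s[240:288,145:193],(288,288),interpolation=cv2.INTER_CUBIC)
cv2.imwrite('pics/w3.png',c[:,:,::-1])"
```

```text
[ 0.82  0.47 -1.2   2.24  1.07  0.48 -0.89] [0.504 0.031 0.212] 25.25
```

View pics/w3.png

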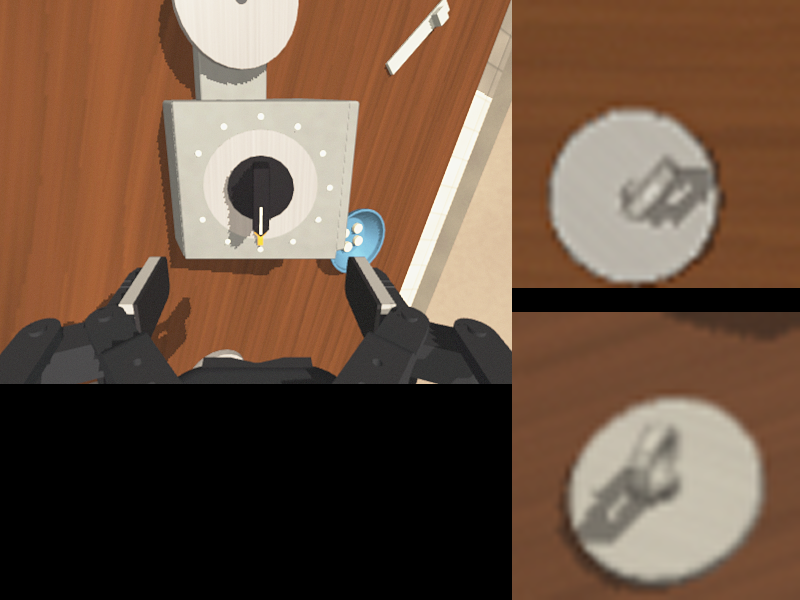

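The nose is on the marker (wrist view: nose tip (261,232), marker tip (261,237)). The ring in the top crop runs from about (628,205) to (672,175). I'll go above the large weight.

Run:
```python
from fast import *
f=grab_frame('top');g=grab_frame('scene')
def ray(f,u,v,z):
    d=Rm(f['orientation'])@np.linalg.inv(f['intrinsics'])@[u,v,1];p=np.array(f['position']);return p+d*(z-p[2])/d[2]
def disc(f,x,y,w,h):
    hsv=cv2.cvtColor(f['color'][y:y+h,x:x+w],cv2.COLOR_RGB2HSV);m=((hsv[...,1]<70)&(hsv[...,2]>90)).astype('uint8')
    cs,_=cv2.findContours(m,0,1);c=cv2.convexHull(max(cs,key=cv2.contourArea));e=cv2.fitEllipse(c);return e[0][0]+x,e[0][1]+y,e[1]
for F,b in((f,(330,160,45,40)),(g,(145,245,50,45))):
    u,v,a=disc(F,*b);print(u,v,a,ray(F,u,v,.010).round(4))
M=frame(np.array([cos(np.radians(124)),sin(np.radians(124)),0]),np.array([0,0,-1.]))
q=np.array(observe()['qpos'])
for ws in ([(np.array([.54,-.22,.22]),M)],[(np.array([.5,-.03,.28]),M),(np.array([.55,-.23,.22]),M)]):
    Q,t,m,e,rows=follow(q,ws+[(np.array([.616,-.243,.042]),M)],False);print(Q.round(2),t,m,e)
    for r in rows:print(r[0],r[1].round(3).tolist(),r[2].round(3).tolist())
```

```text
350.57463455200195 182.2497901916504 (28.69002914428711, 29.302927017211914) [ 0.6156 -0.2417  0.01  ]
170.2460536956787 269.3566093444824 (29.815284729003906, 33.15978240966797) [ 0.6183 -0.2437  0.01  ]
[ 0.89  1.09 -1.06  1.58  1.03  1.11  0.16] 25 0.17456569374091546 3.9282874634354185e-07
14 [-0.874, -0.239, -0.08] [0.295, 0.049, -0.217]
11 [-0.28, 0.228, 0.809] [0.0, 0.0, 0.0]
[ 0.9   1.09 -1.07  1.58  1.04  1.12  0.16] 29 0.10733969923264652 3.0843510547069473e-07
6 [-0.468, -0.08, -0.616] [0.688, 0.114, -0.507]
12 [-0.807, -0.293, 0.25] [0.0, 0.0, 0.0]
11 [-0.217, 0.216, 0.809] [0.0, 0.0, 0.0]
```

>>> move_arm([
  [[-0.874, -0.239, -0.08, 0.295, 0.049, -0.217, 1], [-0.874, -0.239, -0.08, 0.295, 0.049, -0.217, 1], [-0.874, -0.239, -0.08, 0.295, 0.049, -0.217, 1], [-0.874, -0.239, -0.08, 0.295, 0.049, -0.217, 1], [-0.874, -0.239, -0.08, 0.295, 0.049, -0.217, 1], [-0.874, -0.239, -0.08, 0.295, 0.049, -0.217, 1], [-0.874, -0.239, -0.08, 0.295, 0.049, -0.217, 1], [-0.874, -0.239, -0.08, 0.295, 0.049, -0.217, 1], [-0.874, -0.239, -0.08, 0.295, 0.049, -0.217, 1], [-0.874, -0.239, -0.08, 0.295, 0.049, -0.217, 1]],
])

```text
clock: 26.5
position: [0.5215, -0.1503, 0.214]
tool_rot: [3.019, 0.014, 2.073]
force: [-0.6, -0.0, 0.2]
grip_width: 0.0854
finger_force: 0.0
```

>>> move_arm([
  [[-0.874, -0.239, -0.08, 0.295, 0.049, -0.217, 1], [-0.874, -0.239, -0.08, 0.295, 0.049, -0.217, 1], [-0.874, -0.239, -0.08, 0.295, 0.049, -0.217, 1], [-0.874, -0.239, -0.08, 0.295, 0.049, -0.217, 1], [-0.5, 0.4, 0.2, 0, 0, 0, 1], [-0.5, 0.4, 0.2, 0, 0, 0, 1], [-0.5, 0.4, 0.2, 0, 0, 0, 1], [-0.5, 0.4, 0.2, 0, 0, 0, 1], [0, 0, 0, 0, 0, 0, 1], [0, 0, 0, 0, 0, 0, 1]],
])

```text
clock: 27.5
position: [0.589, -0.2343, 0.2037]
tool_rot: [-3.141, -0.001, 2.165]
force: [-0.3, 0.2, 0.5]
grip_width: 0.0852
finger_force: 0.0
```

Run:
```python
from h import *
import pickle
o=observe();f=grab_frame('wrist');pickle.dump((o,f),open('w4.pkl','wb'));print(o['qpos'].round(2),o['position'].round(4),o['tool_rot'].round(3))
cv2.imwrite('pics/w4.png',cv2.resize(f['color'],(768,576),interpolation=cv2.INTER_CUBIC)[:,:,::-1])
```

```text
[ 0.98  0.88 -1.21  1.58  0.85  1.29  0.23] [ 0.589  -0.2343  0.2037] [-3.141e+00 -1.000e-03  2.165e+00]
```

View pics/w4.png

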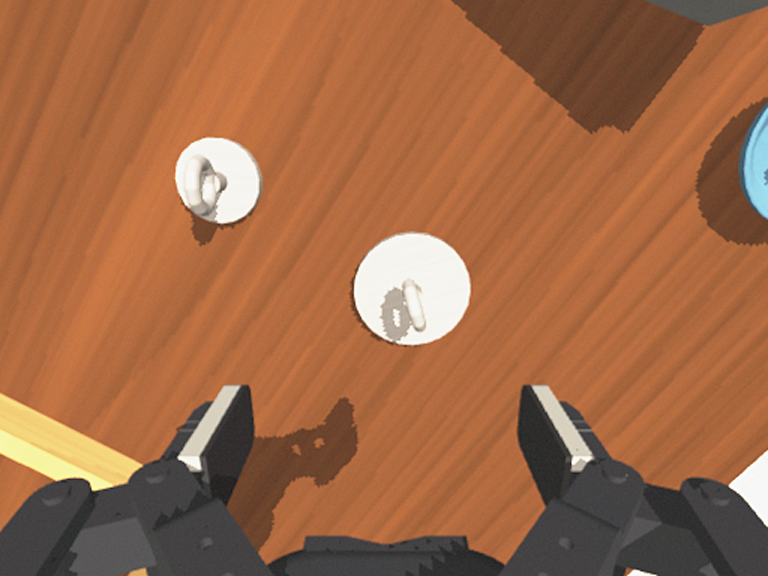

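Wrist view: large disc centre at (412,289), ring seen nearly edge‑on from (408,283) to (420,326) (1.5x scale).

```bash
cat > wr.py <<'E'
from fast import *
import pickle
def wray(o,f,u,v,z):
    T=np.array(f['tool_from_camera']);M=Rm(o['tool_rot']);d=M@T[:3,:3]@np.linalg.inv(f['intrinsics'])@[u,v,1];p=o['position']+M@T[:3,3];return p+d*(z-p[2])/d[2]
E
python3 - <<'E'
from wr import *
o,f=pickle.load(open('w4.pkl','rb'))
c=wray(o,f,412/1.5,289/1.5,.01);print('c',c,[np.linalg.norm(wray(o,f,u/1.5,289/1.5,.01)-c).round(4) for u in(354,470)])
for z in(.038,.045):
    a=wray(o,f,408.5/1.5,283/1.5,z);b=wray(o,f,420/1.5,325/1.5,z);d=a-b
    print(z,a,b,np.degrees(np.arctan2(d[1],d[0])),np.linalg.norm(d),(a+b)/2)
E
```

```text
c [ 0.61663921 -0.24080545  0.01      ] [np.float64(0.0416), np.float64(0.0416)]
0.038 [ 0.60583302 -0.23208955  0.038     ] [ 0.62917112 -0.25201476  0.038     ] 139.51051101251036 0.03068681694127626 [ 0.61750207 -0.24205216  0.038     ]
0.045 [ 0.60429811 -0.23048434  0.045     ] [ 0.62707171 -0.24992761  0.045     ] 139.51051101251036 0.029944580804458443 [ 0.61568491 -0.24020597  0.045     ]
```

Run:
```python
from fast import *
a=np.radians(139.5);M=frame(np.array([cos(a),sin(a),0]),np.array([0,0,-1.]));C=np.array([.6167,-.2413,.044])
q=np.array(observe()['qpos'])
up=C+[0,0,.13];pl=np.array([.5224,.202,.044+.04])
ws=[(C+[0,0,.05],M),(C,M),(up,M),(pl+[0,0,.09],M),(pl,M)]
Q,t,m,e,rows=follow(q,ws,False);print(Q.round(2),t,m,e)
for r in rows:print(r[0],r[1].round(3).tolist(),r[2].round(3).tolist())
```

```text
[ 0.26  0.95 -1.13  1.86  1.01  1.05 -0.44] 48 0.24719098356706382 3.4944108610670186e-07
7 [-0.169, 0.118, 0.784] [-0.0, -0.001, -0.368]
3 [0.0, 0.0, 0.833] [0.0, 0.0, 0.0]
8 [0.0, 0.0, -0.812] [0.0, 0.0, 0.0]
25 [0.719, 0.552, 0.0] [0.0, 0.0, 0.0]
5 [0.0, 0.0, 0.9] [0.0, 0.0, 0.0]
```

Whole route is clear of joint limits. Descend.

>>> move_arm([
  [[-0.169, 0.118, 0.784, 0, 0, -0.368, 1], [-0.169, 0.118, 0.784, 0, 0, -0.368, 1], [-0.169, 0.118, 0.784, 0, 0, -0.368, 1], [-0.169, 0.118, 0.784, 0, 0, -0.368, 1], [-0.169, 0.118, 0.784, 0, 0, -0.368, 1], [-0.169, 0.118, 0.784, 0, 0, -0.368, 1], [-0.169, 0.118, 0.784, 0, 0, -0.368, 1], [0, 0, 0.5, 0, 0, 0, 1], [0, 0, 0, 0, 0, 0, 1], [0, 0, 0, 0, 0, 0, 1]],
])

```text
clock: 28.55
position: [0.6171, -0.2418, 0.0848]
tool_rot: [3.141, -0.0, 2.434]
force: [-0.1, 0.5, 0.0]
grip_width: 0.0854
finger_force: 0.0
```

Run:
```python
from wr import *
a=np.radians(139.5);M=frame(np.array([cos(a),sin(a),0]),np.array([0,0,-1.]));plan([.6167,-.2413,.044],M,4)
o=observe();f=grab_frame('wrist');pickle.dump((o,f),open('w5.pkl','wb'))
cv2.imwrite('pics/w5.png',f['color'][:,:,::-1])
```

```text
rows 4 [0.008, 0.002, 0.511] [0.001, -0.001, -0.002] pos [ 0.6171 -0.2418  0.0848] t 28.55 q7 0.44 w 0.0854 F [-0.1  0.5  0. ]
```

View pics/w5.png

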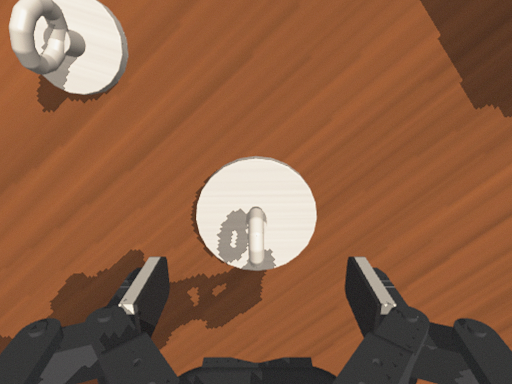

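Ring edge‑on at column 257, centred between the fingers. Descend and pinch.

>>> move_arm([
  [[0, 0, 0.5, 0, 0, 0, 1], [0, 0, 0.5, 0, 0, 0, 1], [0, 0, 0.5, 0, 0, 0, 1], [0, 0, 0.5, 0, 0, 0, 1], [0, 0, 0, 0, 0, 0, -1], [0, 0, 0, 0, 0, 0, -1], [0, 0, 0, 0, 0, 0, -1], [0, 0, 0, 0, 0, 0, -1], [0, 0, 0, 0, 0, 0, -1], [0, 0, 0, 0, 0, 0, -1]],
], grip_force=60)

```text
clock: 29.6
position: [0.6172, -0.2421, 0.0451]
tool_rot: [3.141, 0.0, 2.434]
force: [-0.8, -0.5, 5.2]
grip_width: 0.0074
finger_force: 62.6
```

>>> move_arm([
  [[0, 0, 0, 0, 0, 0, -1], [0, 0, 0, 0, 0, 0, -1], [0, 0, -0.2, 0, 0, 0, -1], [0, 0, -0.7, 0, 0, 0, -1], [0, 0, -0.8, 0, 0, 0, -1], [0, 0, -0.8, 0, 0, 0, -1], [0, 0, -0.8, 0, 0, 0, -1], [0, 0, -0.8, 0, 0, 0, -1], [0, 0, -0.8, 0, 0, 0, -1], [0, 0, -0.8, 0, 0, 0, -1]],
])

```text
clock: 30.6
position: [0.617, -0.242, 0.1602]
tool_rot: [3.141, -0.0, 2.434]
force: [0.2, -0.4, -4.0]
grip_width: 0.0072
finger_force: 61.8
```

Run:
```python
from wr import *
o=observe();f=grab_frame('wrist');pickle.dump((o,f),open('w6.pkl','wb'));print(o['qpos'].round(2),o['position'],o['grip_width'],o['force'])
t=grab_frame('scene')['color'];pickle.dump(t,open('sc6.pkl','wb'))
cv2.imwrite('pics/w6.png',np.hstack([f['color'][:,100:412],cv2.resize(t[180:330,100:260],(410,384))])[:,:,::-1])
a=np.radians(139.5);M=frame(np.array([cos(a),sin(a),0]),np.array([0,0,-1.]));plan([.5224,.202,.17],M,26)
```

```text
[ 0.94  0.98 -1.2   1.53  0.94  1.29  0.48] [ 0.61704732 -0.24199379  0.16016127] 0.007239750546044635 [ 0.22566239 -0.35025989 -3.95988526]
rows 26 [0.694, 0.53, -0.017] [0.0, 0.001, -0.0] pos [ 0.6179 -0.242   0.1613] t 30.7 q7 0.48 w 0.0072 F [ 0.3  0.9 -4.7]
```

View pics/w6.png

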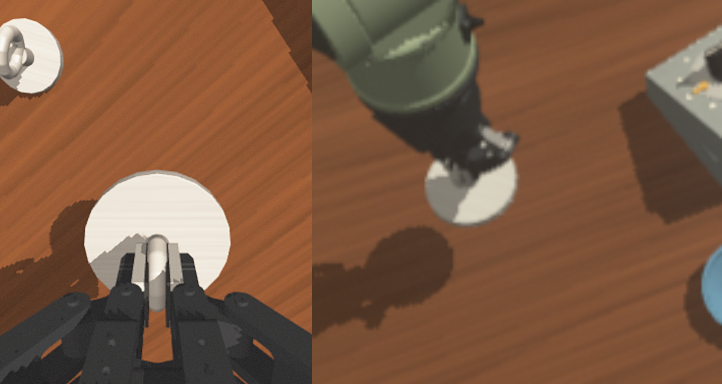

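The weight is lifted, level and centred (underside about 115 mm). Go higher to clear the knob, then traverse.

>>> move_arm([
  [[0, 0, -0.8, 0, 0, 0, -1], [0, 0, -0.8, 0, 0, 0, -1], [0, 0, -0.8, 0, 0, 0, -1], [0, 0, -0.8, 0, 0, 0, -1], [0, 0, -0.8, 0, 0, 0, -1], [0.4, 0.3, 0, 0, 0, 0, -1], [0.75, 0.573, 0, 0, 0, 0, -1], [0.75, 0.573, 0, 0, 0, 0, -1], [0.75, 0.573, 0, 0, 0, 0, -1], [0.75, 0.573, 0, 0, 0, 0, -1]],
])

```text
clock: 31.7
position: [0.5984, -0.157, 0.2383]
tool_rot: [-3.141, -0.001, 2.435]
force: [0.1, 0.8, -4.6]
grip_width: 0.0074
finger_force: 62.0
```

>>> move_arm([
  [[0.75, 0.573, 0, 0, 0, 0, -1], [0.75, 0.573, 0, 0, 0, 0, -1], [0.75, 0.573, 0, 0, 0, 0, -1], [0.75, 0.573, 0, 0, 0, 0, -1], [0.75, 0.573, 0, 0, 0, 0, -1], [0.75, 0.573, 0, 0, 0, 0, -1], [0.75, 0.573, 0, 0, 0, 0, -1], [0.75, 0.573, 0, 0, 0, 0, -1], [0.75, 0.573, 0, 0, 0, 0, -1], [0.75, 0.573, 0, 0, 0, 0, -1]],
])

```text
clock: 32.7
position: [0.5586, 0.0273, 0.2384]
tool_rot: [-3.141, -0.001, 2.435]
force: [0.6, 0.1, -5.1]
grip_width: 0.0073
finger_force: 62.0
```

>>> move_arm([
  [[0.75, 0.573, 0, 0, 0, 0, -1], [0.75, 0.573, 0, 0, 0, 0, -1], [0.75, 0.573, 0, 0, 0, 0, -1], [0.75, 0.573, 0, 0, 0, 0, -1], [0.75, 0.573, 0, 0, 0, 0, -1], [0.75, 0.573, 0, 0, 0, 0, -1], [0.75, 0.573, 0, 0, 0, 0, -1], [0.75, 0.573, 0, 0, 0, 0, -1], [0.6, 0.4, 0, 0, 0, 0, -1], [0, 0, 0, 0, 0, 0, -1]],
])

```text
clock: 33.7
position: [0.5227, 0.1898, 0.2389]
tool_rot: [3.141, -0.001, 2.437]
force: [-0.7, 0.3, -4.7]
grip_width: 0.0076
finger_force: 62.0
```

```bash
cat > pl.py <<'E'
from wr import *
import sys
a=np.radians(139.5);M=frame(np.array([cos(a),sin(a),0]),np.array([0,0,-1.]));plan([.5224,.202,float(sys.argv[1])],M,int(sys.argv[2]));print(observe()['qpos'].round(2))
E
python3 pl.py .105 9
```

```text
rows 9 [0.045, 0.05, 0.744] [0.001, -0.001, 0.003] pos [0.5227 0.1898 0.2389] t 33.7 q7 -0.25 w 0.0076 F [-0.7  0.3 -4.7]
[ 0.37  0.75 -1.29  1.76  0.76  1.24 -0.25]
```

>>> move_arm([
  [[0.045, 0.05, 0.74, 0, 0, 0, -1], [0.045, 0.05, 0.74, 0, 0, 0, -1], [0.045, 0.05, 0.74, 0, 0, 0, -1], [0.045, 0.05, 0.74, 0, 0, 0, -1], [0.045, 0.05, 0.74, 0, 0, 0, -1], [0.045, 0.05, 0.74, 0, 0, 0, -1], [0.045, 0.05, 0.74, 0, 0, 0, -1], [0.045, 0.05, 0.74, 0, 0, 0, -1], [0.045, 0.05, 0.74, 0, 0, 0, -1], [0, 0, 0, 0, 0, 0, -1]],
])

```text
clock: 34.7
position: [0.5229, 0.1997, 0.1037]
tool_rot: [-3.14, -0.002, 2.435]
force: [-0.1, 0.3, -3.7]
grip_width: 0.0076
finger_force: 61.9
```

```bash
python3 pl.py .086 10; python3 -c "
from h import *
f=grab_frame('top');s=grab_frame('scene')
a=cv2.resize(f['color'][180:240,160:240],(400,300),interpolation=cv2.INTER_CUBIC);b=cv2.resize(s['color'][140:200,270:350],(400,300),interpolation=cv2.INTER_CUBIC)
cv2.imwrite('pics/p.png',np.hstack([a,b])[:,:,::-1])"
```

```text
rows 10 [0.01, 0.007, 0.088] [-0.002, -0.001, -0.0] pos [0.5229 0.1997 0.1037] t 34.7 q7 -0.4 w 0.0076 F [-0.1  0.3 -3.7]
[ 0.26  0.91 -1.13  1.85  0.96  1.06 -0.4 ]
```

View pics/p.png

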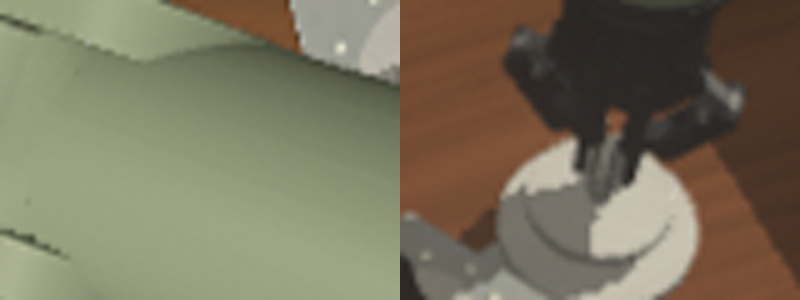

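The scene crop shows the weight hovering level and centred over the plate. Lower slowly.

>>> move_arm([
  [[0.01, 0.01, 0.13, 0, 0, 0, -1], [0.01, 0.01, 0.13, 0, 0, 0, -1], [0.01, 0.01, 0.13, 0, 0, 0, -1], [0.01, 0.01, 0.13, 0, 0, 0, -1], [0.01, 0.01, 0.1, 0, 0, 0, -1], [0.01, 0.01, 0.08, 0, 0, 0, -1], [0.01, 0.01, 0.06, 0, 0, 0, -1], [0.01, 0, 0.05, 0, 0, 0, -1], [0, 0, 0.04, 0, 0, 0, -1], [0, 0, 0, 0, 0, 0, -1]],
])

```text
clock: 35.8
position: [0.5234, 0.2019, 0.0886]
tool_rot: [3.141, -0.0, 2.434]
force: [0.9, 0.2, -5.1]
grip_width: 0.0073
finger_force: 62.0
```

>>> move_arm([
  [[0, 0, 0.03, 0, 0, 0, -1], [0, 0, 0.02, 0, 0, 0, -1], [0, 0, 0, 0, 0, 0, -1], [0, 0, 0, 0, 0, 0, -1], [0, 0, 0, 0, 0, 0, -1], [0, 0, 0, 0, 0, 0, -1], [0, 0, 0, 0, 0, 0, -1], [0, 0, 0, 0, 0, 0, -1], [0, 0, 0, 0, 0, 0, -1], [0, 0, 0, 0, 0, 0, -1]],
])

```text
clock: 36.8
position: [0.5234, 0.202, 0.0877]
tool_rot: [3.141, -0.0, 2.434]
force: [-1.0, -0.2, -4.1]
grip_width: 0.0075
finger_force: 62.0
```

Not touching yet; about 2.5 mm to go.

>>> move_arm([
  [[0, 0, 0.03, 0, 0, 0, -1], [0, 0, 0.03, 0, 0, 0, -1], [0, 0, 0.02, 0, 0, 0, -1], [0, 0, 0.02, 0, 0, 0, -1], [0, 0, 0.01, 0, 0, 0, -1], [0, 0, 0.01, 0, 0, 0, -1], [0, 0, 0, 0, 0, 0, -1], [0, 0, 0, 0, 0, 0, -1], [0, 0, 0, 0, 0, 0, -1], [0, 0, 0, 0, 0, 0, -1]],
])

```text
clock: 37.8
position: [0.5234, 0.202, 0.0853]
tool_rot: [3.141, -0.0, 2.434]
force: [-0.2, -0.2, -4.8]
grip_width: 0.0072
finger_force: 62.0
```

>>> move_arm([
  [[0, 0, 0.02, 0, 0, 0, -1], [0, 0, 0.02, 0, 0, 0, -1], [0, 0, 0.01, 0, 0, 0, -1], [0, 0, 0.01, 0, 0, 0, -1], [0, 0, 0, 0, 0, 0, -1], [0, 0, 0, 0, 0, 0, -1], [0, 0, 0, 0, 0, 0, -1], [0, 0, 0, 0, 0, 0, -1], [0, 0, 0, 0, 0, 0, -1], [0, 0, 0, 0, 0, 0, -1]],
])

```text
clock: 38.8
position: [0.5234, 0.2021, 0.0851]
tool_rot: [3.141, 0.001, 2.434]
force: [-4.9, -5.0, 16.6]
grip_width: 0.0073
finger_force: 66.0
```

>>> move_arm([
  [[0, 0, -0.02, 0, 0, 0, -1], [0, 0, 0, 0, 0, 0, -1], [0, 0, 0, 0, 0, 0, -0.8], [0, 0, 0, 0, 0, 0, -0.6], [0, 0, 0, 0, 0, 0, -0.2], [0, 0, 0, 0, 0, 0, 0.2], [0, 0, 0, 0, 0, 0, 0.4], [0, 0, 0, 0, 0, 0, 0.4], [0, 0, 0, 0, 0, 0, 0.4], [0, 0, 0, 0, 0, 0, 0.4]],
])

```text
clock: 39.8
position: [0.5234, 0.202, 0.0845]
tool_rot: [3.141, -0.0, 2.434]
force: [0.5, -0.4, -0.5]
grip_width: 0.0599
finger_force: 0.0
```

>>> move_arm([
  [[0, 0, -0.3, 0, 0, 0, 0.4], [0, 0, -0.6, 0, 0, 0, 0.4], [0, 0, -0.9, 0, 0, 0, 0.4], [0, 0, -0.9, 0, 0, 0, 0.4], [0, 0, -0.9, 0, 0, 0, 0.4], [0, 0, -0.9, 0, 0, 0, 0.4], [0, 0, -0.9, 0, 0, 0, 0.4], [0, 0, -0.9, 0, 0, 0, 0.4], [0, 0, -0.5, 0, 0, 0, 0.4], [0, 0, 0, 0, 0, 0, 0.4]],
])

```text
clock: 40.8
position: [0.5238, 0.2021, 0.2218]
tool_rot: [3.14, 0.001, 2.434]
force: [-0.1, 0.4, -0.6]
grip_width: 0.0597
finger_force: 0.0
```

```bash
python3 -c "
from wr import *
o=observe();f=grab_frame('wrist');s=grab_frame('scene')
pickle.dump((o,f),open('w7.pkl','wb'))
cv2.imwrite('pics/end.png',np.hstack([f['color'],cv2.resize(s['color'][140:260,220:310],(288,384))])[:,:,::-1])"
```

```text
(no output)
```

View pics/end.png

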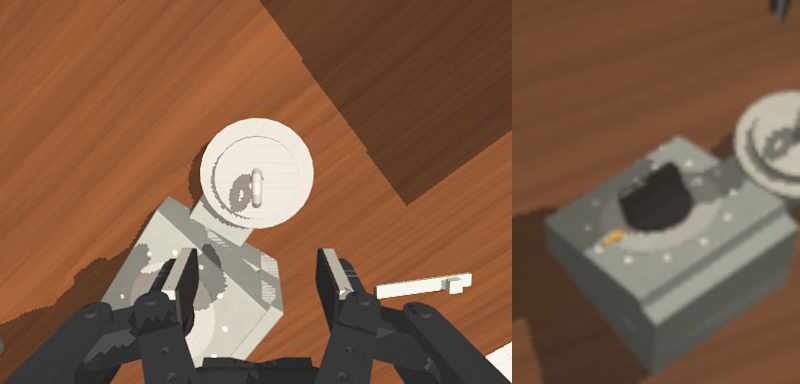

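The weight stands on the plate (disc concentric at (256,177) within the plate at (257,173)), and the knob nose is at the marker in the scene crop. Handing in.

```bash
python3 -c "
from h import *
print(job_done())"
```

```text
the job is handed in; nothing more can be done
None
```

I handed the job in at about 41 s on the robot clock; no verdict came back, but in the last pictures the knob is released on the marker and the large weight stands upright, centred on the plate, with the gripper clear of it.

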